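Close the glaze jars and hang up the dipping cup

ROBOT

A 7-joint arm with a two-finger parallel gripper is mounted at the origin on a cart in front of the work surface, level with it; the furniture and walls round the work are solid. World frame = base frame: x ahead of the robot, y to its left, z up, the work surface at z = 0. Lengths are in m, angles in rad, forces in N, time in s.
With the tool pointing down it reaches from about 0.425 to 0.875 m from the base axis. Payload 4.7 kg.
Tool frame: the origin (TCP) lies midway between the tips of the shut fingers; the grasp point (between the pads) lies 19 mm behind it; z points along the fingers, y is the line along which they close (so a half turn about z gives the same grasp; the last joint's range is limited). The gripper opens to 87 mm and grips with 3 to 60 N. Pads are 19 mm wide; open, the fingers measure 117 mm over their backs; the gripper's body (75 mm by 190 mm) begins 51 mm behind the grasp point.
Start: joints at [-1.285, 0.321, -0.07, 1.45, 0.023, 1.371, -0.057], TCP at [0.175, 0.626, 0.223] pointing down, gripper open.
Joint ranges: [-2.86, 2.86], [-0.3, 2.09], [-1.38, 1.24], [0.06, 2.45], [-1.56, 4.7], [0.09, 2.05], [-2.69, 2.69]. Speed limits (rad/s): [2.57, 2.57, 3.14, 3.14, 3.14, 3.14, 3.14].

INTERFACE

Orientations are given as a rotation vector (axis times angle).
In Python, from bench import ctrl gives the robot as it stands. The module is installed in compiled form; this text tells all that it offers.
- The arm moves only by the shell command python3 -m handwheel 'ROWS' [FORCE]. ROWS is JSON, a list of rows, each a list of 7 numbers: the finger opening in m, from 0 to 0.087, then the shift along the tool's x, y, z in m, then the turn, a rotation vector about the tool's x, y, z in degrees. A call has 1 to 12 rows; each row shifts and turns the commanded pose from where the row before left it, along the tool's axes as they then stand; what a row does not reach is not made up. A row lasts 1/8 s, in which the tool goes at most 62.5 mm and 10.7 degrees, less where a joint would pass 70% of its speed; a pose out of reach is approached as far as the arm can. A call is refused whole if a number of a shift passes 0.0625 or a number of a turn 10.7, either way. A call with a gripper value outside its range is refused whole. The fingers move at their own pace and stop on an object; FORCE is the grip in N (left out, the last holds). Time passes only in rows, so rows that do not move let the fingers close. It gives the time, the measured TCP pose, the force, the opening and the grip force at its end, in the units of the state.
- ctrl.get_state(): the state, without advancing time (a new reading comes with each control period).
- ctrl.get_image(name): name is "side" or "top"; returns (picture, depth): 400x640x3 uint8, blue, green, red; 400x640 float32, m along the optical axis (not along the pixel's ray), 0 where there is no reading.
- ctrl.camera_info(name): a dict with "intrinsics" (3x3 intrinsics, pixels), "R" (3x3) and "t" (3): a world point X has camera coordinates R X + t. Camera axes: x right, y down, z forward; pixel columns grow to the right and rows downward; lengths in m; the calibration is good to about 2 mm. A picture is of the moment at which its call begins. camera_info takes no time and is no camera call.
- ctrl.close_job(): hands the job in; it is judged then, once.
The state is a dict: "time": time; "joint_positions": joint angles; "qd": joint speeds; "joint_torque": joint torques, N m; "position": TCP position; "tool_rot": TCP orientation; "ft_force": force on the tool from outside, world axes, zero at the start; "torque": the same for the moment, N m; "grip_width": opening from 0.0 (shut) to 1.0 (fully open); "grip_force": force on a finger pad.
Only numpy, scipy, OpenCV 4.12 (cv2) and the standard library are available. Lean on these libraries where they do the work, as an engineer would, in place of code of your own. Each camera call takes 0.05 s, during which the arm holds its last target. There are 200 camera calls.

TASK

The glazing is done: get the plywood carrier ready to be carried away, with every jar in it closed and the dipping cup hanging by its handle on the hook at the carrier's end. The lids lying on the table look alike but differ in size; give each jar the one that fits its neck, turn it backwards (anticlockwise) until it drops into the start of the thread, then screw it clockwise fully home against its stop. Leave the jars standing in their pockets, the smallest lid, which fits none of them, on the table, and the brush, scraper and needle tool where they lie.

Things in the scene. Friction and masses are not known exactly. Their poses are not given: they have to be found in the camera images.
- carrier: plywood carrier fixed to the table, 117 mm deep (x), 327 mm long (y), with three pockets in a row, 105 mm apart along its y axis, each holding one square jar or empty. Origin: centre of its underside; the pocket floors are 10 mm above it. Sides 45 mm high, end boards 70 mm high.
- jar_small: white square jar, 90 mm square, 78 mm to the shoulder, 1.3 kg, in any of the pockets, which keeps it from turning; may be absent. Origin: centre of its underside, z up. Open round neck 33 mm across, 42 mm over its threads, rim 106 mm above the origin. Coarse right-hand thread, three starts 120 degrees apart, lead 20 mm a turn: three sloping ridges, each ending in a stop rib, gaps between.
- jar_medium: white square jar, 90 mm square, 78 mm to the shoulder, 1.3 kg, in any of the pockets, which keeps it from turning; may be absent. Origin: centre of its underside, z up. Open round neck 41 mm across, 50 mm over its threads, rim 106 mm above the origin. Coarse right-hand thread, three starts 120 degrees apart, lead 20 mm a turn: three sloping ridges, each ending in a stop rib, gaps between.
- jar_large: white square jar, 90 mm square, 78 mm to the shoulder, 1.3 kg, in any of the pockets, which keeps it from turning; may be absent. Origin: centre of its underside, z up. Open round neck 49 mm across, 58 mm over its threads, rim 106 mm above the origin. Coarse right-hand thread, three starts 120 degrees apart, lead 20 mm a turn: three sloping ridges, each ending in a stop rib, gaps between.
- neck_small (a point): centre of jar_small's neck rim. For all jars: a lid on top of the ridges, not engaged, has its origin 93 to 98 mm above the jar's; clockwise it soon meets a stop rib, as a rule. Turned anticlockwise (seen from above) up to 120 degrees, its lugs reach the gaps (25 degrees of play)
- neck_medium (a point): centre of jar_medium's neck rim. For all jars: over the gaps a lid falls, if loosened or pressed lightly, to 88.5 mm above the jar's origin: in the thread start. A few degrees further anticlockwise it is blocked
- neck_large (a point): centre of jar_large's neck rim. For all jars: from the thread start a lid turned clockwise 70 to 100 degrees sinks along the thread to its stop, its origin 85 to 85.5 mm above the jar's: fully home
- lid_small: round black screw lid with ribbed side, 50 mm across, 26 mm high, lying right way up, about 60 g. Origin: centre of its open underside, z up through its closed top. Three lugs inside, 120 degrees apart, 4 mm high, 1.5 mm above its underside, unseen from above. Fits jar_small only, with 1.5 mm of play all round.
- lid_medium: round black screw lid with ribbed side, 58 mm across, 26 mm high, lying right way up, about 60 g. Origin: centre of its open underside, z up through its closed top. Three lugs inside, 120 degrees apart, 4 mm high, 1.5 mm above its underside, unseen from above. Fits jar_medium only, with 1.5 mm of play all round.
- lid_large: round black screw lid with ribbed side, 66 mm across, 26 mm high, lying right way up, about 60 g. Origin: centre of its open underside, z up through its closed top. Three lugs inside, 120 degrees apart, 4 mm high, 1.5 mm above its underside, unseen from above. Fits jar_large only, with 1.5 mm of play all round.
- lid_tiny: round black screw lid with ribbed side, 42 mm across, 26 mm high, lying right way up, about 60 g. Origin: centre of its open underside, z up through its closed top. Three lugs inside, 120 degrees apart, 4 mm high, 1.5 mm above its underside, unseen from above. The smallest; it fits none of these jars and stays on the table.
- cup: plain metal dipping cup, 54 mm across, 90 mm high, 150 g, standing on the table, gripped across its sides, clear of the handle. Origin: centre of its underside, z up; its loop handle (7 mm bar) stands out at +y, in the cup's own yz plane
- cup_loop (a point): centre of the cup handle's opening, 41 mm out from the cup's axis and 54 mm up; the opening is 27 mm wide and 44 mm high (its top edge 21 mm above this point). Hung up and let go, the cup swings to a tilt of some 40 degrees
- hook_seat (a point): top of the bar of the steel hook on the carrier's -y end, 230 mm from the carrier's origin, 164 mm up. The 8 mm bar runs level along the carrier's y axis, from its upright post 35 mm inward of this point to its upturned tip 29 mm outward, whose top is 12 mm above the bar's
- brush_b: glaze brush, 206 mm long, 13 mm thick, lying behind the lids; a bystander. Origin: middle of its underside
- scraper: steel scraper with wooden handle, 178 x 70 x 19 mm, lying near the table's front edge; a bystander. Origin: middle of its underside
- needle_tool: thin needle tool, 160 mm long, 10 mm thick, lying in front of the carrier; a bystander. Origin: middle of its underside
Mind the look-alikes: they are no part of the job. Leave any orange look-alike of the lid_small alone.

How it is judged:
By the outcome, as a careful person would: the job done as asked, in the order asked, and still so for the second after the job is handed in, with the robot touching nothing.
Of jar_small, jar_medium, jar_large only 2 to 3 are there at a start; the rules pass over those that are not, and their reading is None.
At some moment in a run one of lid_small, lid_medium, lid_large may be knocked a few centimetres aside while the robot is not near it.
Once in a run the grip may slacken for a moment while it holds something.
It also fails if it takes over 210 s, if anything falls off the work surface, if the arm or the gripper's body presses on something with over 40 N, if the wrist force passes 120 N, or if a joint passes its speed limit or range.

## Working session

There is one attempt and no reset: what is moved stays moved. The work goes in short steps, Python scripts to look and compute and a shell command to move; the robot and the scene stay as the last step left them, time stands still between calls to the robot, and variables do not carry over. Pictures are saved under pics/ and viewed, at most 14 in all, crops included, and the job is handed in when it is done.

```bash
mkdir -p pics; cat > h.py <<'E'
import numpy as np, cv2
from bench import ctrl
from scipy.spatial.transform import Rotation as Ro
def grab(n,save=None):
    im,d=ctrl.get_image(n); c=ctrl.camera_info(n)
    if save: cv2.imwrite('pics/'+save,im)
    return im,d,np.array(c['intrinsics']),np.array(c['R']),np.array(c['t'])
def cloud(d,K,R,t):
    v,u=np.mgrid[:d.shape[0],:d.shape[1]]
    p=np.stack([(u-K[0,2])/K[0,0]*d,(v-K[1,2])/K[1,1]*d,d],-1)
    return (p-t)@R   # world
def onplane(uv,z,K,R,t):
    r=R.T@np.linalg.solve(K,[uv[0],uv[1],1.]); o=-R.T@t
    return o+r*(z-o[2])/r[2]
def st():
    s=ctrl.get_state(); print('t',round(s['time'],2),'p',np.round(s['position'],4),'rot',np.round(s['tool_rot'],3),'q',np.round(s['joint_positions'],2),'F',np.round(s['ft_force'],1),'w',round(s['grip_width']*87,1),'gf',round(s['grip_force'],1)); return s
E
python3 - <<'E'
from h import *
s=st(); print(Ro.from_rotvec(s['tool_rot']).as_matrix().round(3))
for n in('top','side'):
    im,d,K,R,t=grab(n,n+'0.png'); print(n,K.round(1).tolist(),(-R.T@t).round(3),R.round(2).tolist())
    np.savez(n+'0.npz',im=im,d=d,K=K,R=R,t=t)
E
```

```text
t 0.0 p [0.1744 0.6256 0.2215] rot [-4.260e-01 -3.112e+00  3.000e-03] q [-1.28  0.32 -0.07  1.45  0.02  1.37 -0.06] F [-0.4 -0.3 -0.5] w 87.4 gf 0.0
[[-0.963  0.268 -0.   ]
 [ 0.268  0.963 -0.002]
 [-0.    -0.002 -1.   ]]
top [[447.2, 0.0, 320.5], [0.0, 447.2, 204.2], [0.0, 0.0, 1.0]] [0.303 0.026 1.326] [[0.03, -1.0, 0.0], [-0.99, -0.03, -0.17], [0.17, -0.0, -0.99]]
side [[403.9, 0.0, 320.9], [0.0, 403.9, 199.2], [0.0, 0.0, 1.0]] [0.585 0.988 0.787] [[-1.0, 0.07, -0.02], [0.05, 0.55, -0.83], [-0.05, -0.83, -0.55]]
```

View pics/top0.png

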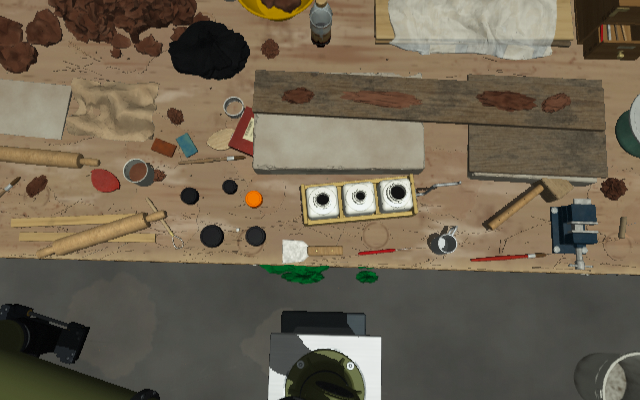

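View pics/side0.png

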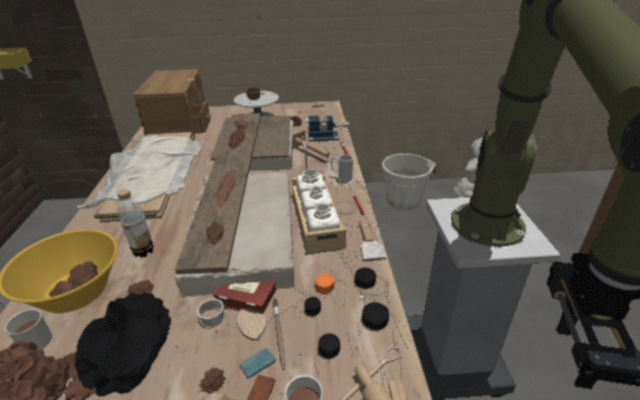

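The top view shows four black lids at (190,196), (230,187), (212,236) and (256,236), with the orange look-alike at (254,199). Three jars stand in the carrier at (322,199), (358,196) and (397,192), the hook is near (430,187) and the cup near (445,240). The side view agrees.

```bash
cat >> h.py <<'E'
def lids(f=None):
    if f is None: im,d,K,R,t=grab('top')
    else: im,d,K,R,t=[f[k] for k in('im','d','K','R','t')]
    m=(im.max(2)<70).astype(np.uint8); m[:,:165]=0;m[:,275:]=0;m[:170]=0;m[255:]=0
    out=[]
    P=cloud(d,K,R,t)
    for c in cv2.findContours(m,cv2.RETR_EXTERNAL,cv2.CHAIN_APPROX_NONE)[0]:
        a=cv2.contourArea(c)
        if a<60: continue
        # top disc: cloud points at height 22..30 mm inside the bounding box
        x,y,w,h=cv2.boundingRect(c); q=P[y-3:y+h+3,x-3:x+w+3].reshape(-1,3); q=q[(q[:,2]>.021)&(q[:,2]<.031)]
        out.append((q[:,:2].mean(0) if len(q) else None, len(q)))
        (e,_),r=cv2.minEnclosingCircle(c),0
        p=onplane(cv2.minEnclosingCircle(c)[0],.02,K,R,t)
        print('px',np.round(cv2.minEnclosingCircle(c)[0],1),'area',a,'ray',p.round(4)[:2],'cloud',None if not len(q) else (q.mean(0).round(4),'span mm',np.round(np.ptp(q,axis=0)*1000,0),'diam from n',round(2e3*np.sqrt(len(q)/np.pi)*np.median(d[y:y+h,x:x+w])/K[0,0],1)))
E
python3 - <<'E'
from h import *
f=np.load('top0.npz'); lids(f)
im,d,K,R,t=[f[k] for k in('im','d','K','R','t')]
P=cloud(d,K,R,t)
print('table z',np.median(P[215:230,280:300,2]))
r=P[165:235,295:470].reshape(-1,3)
# carrier/jars
h=np.histogram(r[:,2],bins=np.arange(0,.2,.01)); print(h[0])
sh=r[(r[:,2]>.08)&(r[:,2]<.1)]; (cx,cy),wh,an=cv2.minAreaRect((sh[:,:2]*1000).astype(np.float32)); print('shoulders',cx,cy,wh,an)
ca=r[(r[:,2]>.035)&(r[:,2]<.13)]; print('carrier',cv2.minAreaRect((ca[:,:2]*1000).astype(np.float32)))
hk=r[(r[:,2]>.135)&(r[:,2]<.2)]; print('hook',hk.round(3).tolist()[:60])
# necks
for u in(322,358,397):
    q=P[175:215,u-18:u+18].reshape(-1,3); q=q[(q[:,2]>.108)&(q[:,2]<.125)]; e=cv2.minEnclosingCircle((q[:,:2]*1000).astype(np.float32)); print('neck',u,q.mean(0).round(4),np.round(np.ptp(q,axis=0)*1000),len(q),e)
    m=im[175:215,u-18:u+18].max(2)<75
    c=max(cv2.findContours(m.astype(np.uint8),0,1)[0],key=cv2.contourArea); print(' hole',cv2.contourArea(c),onplane(np.array(cv2.minEnclosingCircle(c)[0])+[u-18,175],.116,K,R,t).round(4),cv2.boundingRect(c))
# cup
q=P[220:260,420:470].reshape(-1,3); print('cup hist',np.histogram(q[:,2],bins=np.arange(-.01,.11,.01))[0]); 
q=q[q[:,2]>.02]; print(q.mean(0),q.min(0),q.max(0))
def crop(n,x,y,w,h,s): return cv2.resize(np.load(n)['im'][y:y+h,x:x+w],None,fx=s,fy=s,interpolation=cv2.INTER_CUBIC)
a=crop('top0.npz',290,165,190,100,4); b=crop('side0.npz',280,130,190,40,4); b2=crop('side0.npz',280,125,110,60,4)
cv2.imwrite('pics/c1.png',np.vstack([a,crop('side0.npz',280,125,190,48,4)]))
E
```

```text
px [255.5 235.5] area 288.5 ray [0.4251 0.2134] cloud (array([0.4237, 0.2145, 0.026 ]), 'span mm', array([53., 56., 10.]), 'diam from n', np.float64(54.8))
px [211.6 236. ] area 388.5 ray [0.4201 0.3415] cloud (array([0.4193, 0.3421, 0.026 ]), 'span mm', array([64., 64., 10.]), 'diam from n', np.float64(63.5))
px [189.2 196. ] area 223.5 ray [0.537  0.4158] cloud (array([0.5374, 0.4162, 0.0261]), 'span mm', array([46., 49., 10.]), 'diam from n', np.float64(48.3))
px [229.5 186.2] area 152.0 ray [0.5699 0.2983] cloud (array([0.5684, 0.2992, 0.0259]), 'span mm', array([39., 40., 10.]), 'diam from n', np.float64(39.1))
table z -0.00016025774400257127
[3157  169  166  296 1009  256  372  907 1468  991  216  203    8    4
    4   10   66   11    0]
shoulders 532.2462768554688 -150.6142578125 (199.75428771972656, 499.4045104980469) 1.5960170030593872
carrier ((535.6118774414062, -149.42510986328125), (202.40171813964844, 503.5883483886719), 0.9218507409095764)
hook [[0.569, -0.337, 0.177], [0.569, -0.34, 0.176], [0.569, -0.333, 0.164], [0.568, -0.335, 0.166], [0.567, -0.336, 0.172], [0.566
[... 1254 characters left out ...]
56, -0.299, 0.161], [0.558, -0.299, 0.172]]
neck 322 [0.5213 0.0223 0.1135] [48. 45. 15.] 87 ((521.70654296875, 21.71576499938965), 24.6030216217041)
 hole 85.0 [0.5217 0.0207 0.116 ] (13, 19, 12, 11)
neck 358 [ 0.5345 -0.0823  0.1132] [39. 39. 14.] 65 ((534.383056640625, -82.58328247070312), 20.37371063232422)
 hole 45.0 [ 0.5356 -0.0828  0.116 ] (16, 17, 9, 8)
neck 397 [ 0.5457 -0.185   0.1135] [53. 56. 12.] 104 ((547.2174682617188, -185.74349975585938), 28.82923126220703)
 hole 131.5 [ 0.5488 -0.1867  0.116 ] (12, 11, 15, 13)
cup hist [817 741  74  40  42  42  33  42  39  72  49]
[ 0.41397959 -0.32120443  0.09353329] [ 0.30284192 -0.36010913  0.02074953] [0.46339292 0.02585841 1.32601186]
```

View pics/c1.png

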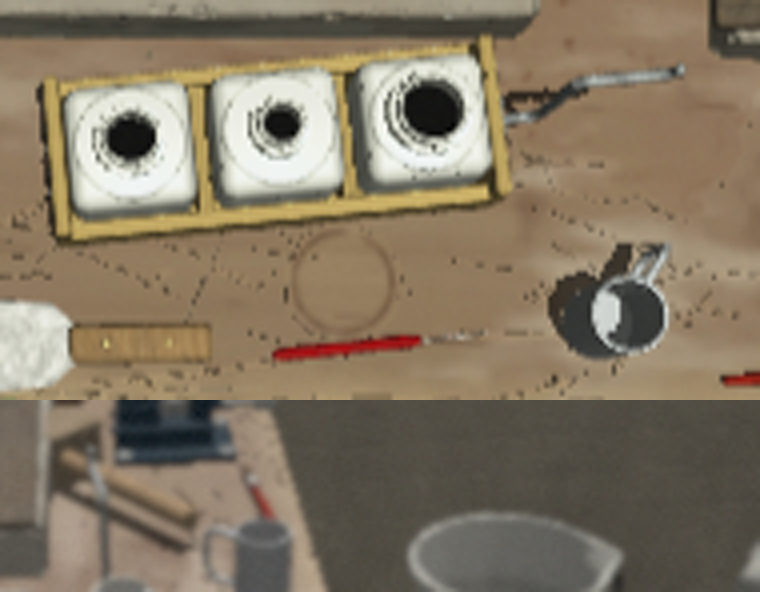

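The jars from left to right are medium (0.5217,0.0217), small (0.5344,-0.0826) and large (0.5472,-0.1857). They are collinear and 105 mm apart, with carrier yaw about 7°. The lid diameters sort as large (0.42,0.342), medium (0.424,0.214), small (0.537,0.416) and tiny (0.569,0.299). The cup rim is near pixel (447,243) with its handle towards (455,229). I'll fetch the large lid first.

```bash
cat >> h.py <<'E'
def to(x,y,z,ang=None):
    """tool-frame shift needed from measured pose; ang = wanted direction of tool y in deg -> turn about tool z (+ = clockwise from above)"""
    s=st(); Rm=Ro.from_rotvec(s['tool_rot']).as_matrix(); d=Rm.T@(np.array([x,y,z])-s['position'])
    a=np.degrees(np.arctan2(Rm[1,1],Rm[0,1])); print('shift tool mm',(d*1000).round(1),'yang',a.round(1),'tilt',np.degrees(np.arccos(-Rm[2,2])).round(2), 'turn' , None if ang is None else round((a-ang+90)%180-90,1))
E
python3 -m handwheel '[[0.087,-0.039,-0.026,0,0,0,0],[0.087,-0.039,-0.026,0,0,0,0],[0.087,-0.039,-0.026,0,0,0,0],[0.087,-0.039,-0.026,0,0,0,0],[0.087,-0.039,-0.026,0,0,0,0],[0.087,-0.039,-0.026,0,0,0,0],[0.087,-0.039,-0.026,0,0,0,0],[0.087,-0.039,-0.026,0,0,0,0],[0.087,0,0,0.05,0,0,0],[0.087,0,0,0.05,0,0,0],[0.087,0,0,0.03,0,0,0],[0.087,0,0,0,0,0,0]]' 15
python3 - <<'E'
from h import *
to(.4195,.342,.005); lids()
E
```

```text
time: 1.6
position: [0.4174, 0.3403, 0.0898]
tool_rot: [-0.425, -3.109, 0.008]
ft_force: [-0.2, -0.9, -1.1]
grip_width: 1.002
grip_force: 0.0
t 1.6 p [0.4174 0.3403 0.0898] rot [-0.425 -3.109  0.008] q [-0.88  0.2   0.16  1.89 -0.04  1.07  0.6 ] F [-0.2 -0.9 -1.1] w 87.2 gf 0.0
shift tool mm [-1.9  2.7 84.8] yang 74.4 tilt 0.36 turn None
px [255.5 235.5] area 287.5 ray [0.4251 0.2134] cloud (array([0.4231, 0.2144, 0.0257]), 'span mm', array([53., 56., 10.]), 'diam from n', np.float64(54.9))
px [204. 221.] area 3096.0 ray [0.4636 0.3668] cloud (array([0.5414, 0.3702, 0.0258]), 'span mm', array([163., 202.,  10.]), 'diam from n', np.float64(51.1))
px [229.5 186.2] area 150.0 ray [0.5699 0.2983] cloud (array([0.5679, 0.299 , 0.0256]), 'span mm', array([40., 40., 10.]), 'diam from n', np.float64(40.2))
```

```bash

python3 -m handwheel '[[0.087,-0.002,0.003,0.03,0,0,0],[0.087,0,0,0.03,0,0,0],[0.087,0,0,0.02,0,0,0],[0.087,0,0,0.004,0,0,0],[0.087,0,0,0,0,0,0],[0.05,0,0,0,0,0,0],[0.05,0,0,0,0,0,0],[0.05,0,0,0,0,0,0],[0.05,0,0,0,0,0,0],[0.05,0,0,0,0,0,0],[0.05,0,0,0,0,0,0]]' 8
python3 -m handwheel '[[0.08,0,0,0,0,0,0],[0.08,0,0,0,0,0,0],[0.08,0,0,0,0,0,10],[0.08,0,0,0,0,0,10],[0.08,0,0,0,0,0,10],[0.08,0,0,0,0,0,10],[0.08,0,0,0,0,0,10],[0.08,0,0,0,0,0,10],[0.08,0,0,0,0,0,10],[0.08,0,0,0,0,0,10],[0.08,0,0,0,0,0,10]]'
python3 -m handwheel '[[0.05,0,0,0,0,0,0],[0.05,0,0,0,0,0,0],[0.05,0,0,0,0,0,0],[0.05,0,0,0,0,0,0],[0.05,0,0,0,0,0,0]]' 25
python3 - <<'E'
from h import *
to(.5472,-.1857,.17,-16)
E
```

```text
time: 3.02
position: [0.4223, 0.3446, 0.0091]
tool_rot: [0.426, 3.112, 0.001]
ft_force: [-1.0, -1.8, 5.8]
grip_width: 0.762
grip_force: 8.0
time: 4.4
position: [0.4218, 0.3443, 0.0082]
tool_rot: [2.507, 1.893, -0.001]
ft_force: [0.4, 0.2, -0.4]
grip_width: 0.918
grip_force: 0.0
time: 5.03
position: [0.422, 0.3443, 0.0085]
tool_rot: [-2.502, -1.9, -0.0]
ft_force: [0.2, 0.3, -0.9]
grip_width: 0.756
grip_force: 25.0
t 5.03 p [0.422  0.3443 0.0085] rot [-2.502 -1.9   -0.   ] q [-1.09  0.32  0.41  1.95 -0.16  0.9  -0.87] F [ 0.2  0.3 -0.9] w 65.8 gf 25.0
shift tool mm [-477.   262.8 -161.5] yang -15.6 tilt 0.0 turn 0.4
```

```bash

python3 -m handwheel '[[0.05,0,0,-0.053,0,0,0],[0.05,0,0,-0.053,0,0,0],[0.05,0,0,-0.055,0,0,0],[0.05,-0.053,0.0292,0,0,0,0],[0.05,-0.053,0.0292,0,0,0,0],[0.05,-0.053,0.0292,0,0,0,0],[0.05,-0.053,0.0292,0,0,0,0],[0.05,-0.053,0.0292,0,0,0,0],[0.05,-0.053,0.0292,0,0,0,0],[0.05,-0.053,0.0292,0,0,0,0],[0.05,-0.053,0.0292,0,0,0,0],[0.05,-0.053,0.0292,0,0,0,0]]'
python3 -m handwheel '[[0.05,0,0,0,0,0,0],[0.05,0,0,0,0,0,0]]'
python3 - <<'E'
from h import *
im,d,K,R,t=grab('side','s1.png')
im2,d2,K2,R2,t2=grab('top')
cv2.imwrite('pics/p1.png',np.vstack([cv2.resize(im[140:260,260:400],None,fx=4,fy=4)[:, :560],cv2.resize(im2[165:230,370:510],None,fx=4,fy=4)])[:600*2][::1])
to(.5472,-.1857,.135,-16)
E
```

```text
time: 6.52
position: [0.5476, -0.1871, 0.1698]
tool_rot: [2.501, 1.901, 0.002]
ft_force: [0.7, 1.3, 0.4]
grip_width: 0.759
grip_force: 25.0
time: 6.78
position: [0.5469, -0.1853, 0.1692]
tool_rot: [-2.502, -1.899, 0.0]
ft_force: [-0.0, 0.4, -0.5]
grip_width: 0.763
grip_force: 25.0
t 6.88 p [ 0.5473 -0.1836  0.1694] rot [-2.498e+00 -1.903e+00 -1.000e-03] q [-0.49  0.27  0.91  1.73 -0.23  1.25  0.2 ] F [-0.  -0.1  0.1] w 66.0 gf 25.0
shift tool mm [-2.1  0.5 34.4] yang -15.4 tilt 0.09 turn 0.6
```

```bash
python3 -c "
import cv2;a=cv2.imread('pics/p1.png');print(a.shape);cv2.imwrite('pics/p1s.png',cv2.resize(a,None,fx=.8,fy=.8))"
```

```text
(740, 560, 3)
```

View pics/p1s.png

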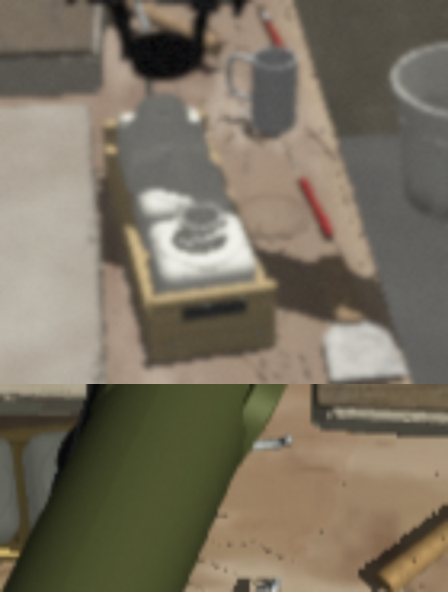

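The side view shows the lid at about (165,55) of the crop, over the far (large) jar's neck; the medium jar's neck is the nearest, and the cup stands right of the carrier with its handle away from the camera's right. The pose readings scatter, so I'll average several before lowering.

```bash
cat >> h.py <<'E'
def avg(n=5):
    a=[]
    for i in range(n):
        a.append(ctrl.get_state()['position']); 
        if i<n-1: ctrl.get_image('top')
    a=np.array(a); print('avg',a.mean(0).round(4),'sd',a.std(0).round(4)); return a.mean(0)
E
python3 -m handwheel '[[0.05,-0.001,0,0.02,0,0,0],[0.05,0,0,0.02,0,0,0],[0.05,0,0,0,0,0,0],[0.05,0,0,0,0,0,0]]'
python3 - <<'E'
from h import *
avg(6); to(.5472,-.1857,.128,-16)
E
```

```text
time: 7.38
position: [0.5467, -0.1866, 0.1294]
tool_rot: [-2.502, -1.9, 0.001]
ft_force: [0.1, 0.1, -0.1]
grip_width: 0.757
grip_force: 25.0
avg [ 0.5471 -0.1868  0.1299] sd [0.0002 0.0001 0.0003]
t 7.62 p [ 0.5472 -0.1868  0.1301] rot [2.501e+00 1.900e+00 1.000e-03] q [-0.47  0.31  0.89  1.78 -0.26  1.17  0.23] F [ 1.   0.1 -0.4] w 66.0 gf 25.0
shift tool mm [ 1.  -0.3  2.1] yang -15.6 tilt 0.06 turn 0.4
```

```bash

python3 -m handwheel '[[0.05,0.001,0,0.002,0,0,0],[0.05,0,0,0.002,0,0,0],[0.05,0,0,0.002,0,0,0],[0.05,0,0,0.001,0,0,0],[0.05,0,0,0,0,0,0]]'
python3 -m handwheel '[[0.05,0,0,0.002,0,0,0],[0.05,0,0,0.002,0,0,0],[0.05,0,0,0.001,0,0,0],[0.05,0,0,0,0,0,0]]'
```

```text
time: 8.25
position: [0.547, -0.1857, 0.1224]
tool_rot: [-2.502, -1.9, 0.0]
ft_force: [0.3, -0.5, -0.0]
grip_width: 0.757
grip_force: 25.0
time: 8.75
position: [0.5483, -0.1859, 0.118]
tool_rot: [2.5, 1.899, 0.003]
ft_force: [3.7, -0.9, -0.3]
grip_width: 0.757
grip_force: 25.0
```

```bash

python3 -m handwheel '[[0.05,0,0.001,0.001,0,0,0],[0.05,0,0,0.002,0,0,0],[0.05,0,0,0,0,0,0]]'
python3 -m handwheel '[[0.05,0,0,0.001,0,0,0],[0.05,0,0,0.001,0,0,0],[0.05,0,0,0,0,0,0]]'
```

```text
time: 9.12
position: [0.5487, -0.1864, 0.1145]
tool_rot: [2.501, 1.899, 0.001]
ft_force: [5.8, -2.4, -0.4]
grip_width: 0.757
grip_force: 25.0
time: 9.5
position: [0.5488, -0.1865, 0.1138]
tool_rot: [2.501, 1.899, 0.002]
ft_force: [2.6, -0.8, 8.2]
grip_width: 0.758
grip_force: 25.0
```

```bash

python3 -m handwheel '[[0.05,0,0,0,0,0,-10],[0.05,0,0,0,0,0,-10],[0.05,0,0,0,0,0,-10],[0.05,0,0,0,0,0,0]]'
python3 -c "
from h import *
st()"
```

```text
time: 10.0
position: [0.549, -0.1871, 0.1152]
tool_rot: [1.922, 2.482, 0.002]
ft_force: [-1.0, -0.9, 15.3]
grip_width: 0.757
grip_force: 25.0
t 10.0 p [ 0.549  -0.1871  0.1152] rot [1.922e+00 2.482e+00 2.000e-03] q [-0.38  0.31  0.78  1.79 -0.24  1.14  0.73] F [-1.  -0.9 15.3] w 65.9 gf 25.0
```

```bash

python3 -m handwheel '[[0.05,0,0,-0.0005,0,0,-10],[0.05,0,0,-0.0005,0,0,-10],[0.05,0,0,0,0,0,0]]'
python3 -m handwheel '[[0.05,0,0,-0.0003,0,0,-10],[0.05,0,0,0,0,0,0]]'
python3 -m handwheel '[[0.05,0,0,-0.0003,0,0,-10],[0.05,0,0,0,0,0,0]]'
```

```text
time: 10.38
position: [0.5486, -0.1866, 0.1141]
tool_rot: [1.467, 2.776, 0.001]
ft_force: [4.6, -2.8, 2.4]
grip_width: 0.756
grip_force: 25.0
time: 10.62
position: [0.5483, -0.186, 0.1135]
tool_rot: [1.22, 2.894, 0.0]
ft_force: [5.2, -2.3, 0.6]
grip_width: 0.753
grip_force: 25.0
time: 10.88
position: [0.5482, -0.1867, 0.1137]
tool_rot: [0.964, 2.989, -0.002]
ft_force: [4.7, -3.8, -0.6]
grip_width: 0.757
grip_force: 25.0
```

```bash

python3 -m handwheel '[[0.05,0,0,0.002,0,0,0],[0.05,0,0,0,0,0,0]]'
python3 -m handwheel '[[0.05,0,0,0.002,0,0,0],[0.05,0,0,0,0,0,0]]'
```

```text
time: 11.12
position: [0.5488, -0.1866, 0.1119]
tool_rot: [0.966, 2.987, -0.001]
ft_force: [5.6, -3.1, -1.0]
grip_width: 0.76
grip_force: 25.0
time: 11.38
position: [0.5489, -0.1866, 0.11]
tool_rot: [0.966, 2.987, -0.001]
ft_force: [6.0, -2.9, -0.1]
grip_width: 0.757
grip_force: 25.0
```

```bash

python3 -m handwheel '[[0.05,0,0,0.002,0,0,0],[0.05,0,0,0,0,0,0]]'
python3 -m handwheel '[[0.05,0,0,0.0015,0,0,0],[0.05,0,0,0,0,0,0]]'
python3 -c "
from h import *
to(.549,-.187,.107)"
```

```text
time: 11.62
position: [0.5489, -0.1866, 0.1081]
tool_rot: [0.966, 2.987, -0.001]
ft_force: [5.8, -3.2, 0.5]
grip_width: 0.759
grip_force: 25.0
time: 11.88
position: [0.5491, -0.1867, 0.107]
tool_rot: [0.965, 2.987, -0.001]
ft_force: [4.7, -3.9, 2.2]
grip_width: 0.752
grip_force: 25.0
t 11.88 p [ 0.5491 -0.1867  0.107 ] rot [ 9.650e-01  2.987e+00 -1.000e-03] q [-0.28  0.3   0.66  1.79 -0.2   1.12  1.39] F [ 4.7 -3.9  2.2] w 65.4 gf 25.0
shift tool mm [-0.1 -0.3 -0. ] yang 54.2 tilt 0.15 turn None
```

```bash

python3 -m handwheel '[[0.05,0,0,0,0,0,10],[0.05,0,0,0,0,0,10],[0.05,0,0,0.0005,0,0,10],[0.05,0,0,0.0005,0,0,10],[0.05,0,0,0,0,0,0]]'
python3 -c "
from h import *
s=st();print(s['torque'])"
python3 -m handwheel '[[0.05,0,0,0.0005,0,0,10],[0.05,0,0,0.0005,0,0,10],[0.05,0,0,0.0005,0,0,5],[0.05,0,0,0,0,0,0]]'
python3 -c "
from h import *
s=st();print(s['torque']);to(.549,-.187,.1035)"
```

```text
time: 12.5
position: [0.5489, -0.1862, 0.1065]
tool_rot: [1.931, 2.476, 0.001]
ft_force: [3.1, -1.4, 6.5]
grip_width: 0.76
grip_force: 25.0
t 12.5 p [ 0.5489 -0.1862  0.1065] rot [1.931e+00 2.476e+00 1.000e-03] q [-0.38  0.32  0.78  1.8  -0.25  1.12  0.73] F [ 3.1 -1.4  6.5] w 66.1 gf 25.0
[-0.39381124 -0.78228898 -0.17602041]
time: 13.0
position: [0.5489, -0.1862, 0.105]
tool_rot: [2.42, 2.001, 0.002]
ft_force: [3.7, -2.3, 8.1]
grip_width: 0.758
grip_force: 25.0
t 13.0 p [ 0.5489 -0.1862  0.105 ] rot [2.420e+00 2.001e+00 2.000e-03] q [-0.44  0.34  0.86  1.8  -0.29  1.13  0.33] F [ 3.7 -2.3  8.1] w 66.0 gf 25.0
[-0.43257389 -0.68594732 -0.13705032]
t 13.0 p [ 0.5489 -0.1862  0.105 ] rot [2.420e+00 2.001e+00 2.000e-03] q [-0.44  0.34  0.86  1.8  -0.29  1.13  0.33] F [ 3.7 -2.3  8.1] w 66.0 gf 25.0
shift tool mm [-0.8  0.3  1.5] yang -10.8 tilt 0.09 turn None
```

```bash

python3 -m handwheel '[[0.05,0,0,0.0005,0,0,10],[0.05,0,0,0.0005,0,0,8],[0.05,0,0,0,0,0,0]]' 35
python3 -c "
from h import *
s=st();print(s['torque'])"
python3 -m handwheel '[[0.05,0,0,0.0004,0,0,6],[0.05,0,0,0.0002,0,0,6],[0.05,0,0,0,0,0,0]]'
python3 -c "
from h import *
s=st();print(s['torque']);to(.549,-.187,.1035)"
```

```text
time: 13.38
position: [0.5487, -0.1862, 0.1041]
tool_rot: [2.704, 1.597, 0.001]
ft_force: [3.2, -2.4, 8.6]
grip_width: 0.757
grip_force: 35.0
t 13.38 p [ 0.5487 -0.1862  0.1041] rot [2.704e+00 1.597e+00 1.000e-03] q [-0.48  0.36  0.92  1.8  -0.32  1.13  0.04] F [ 3.2 -2.4  8.6] w 65.9 gf 35.0
[-0.4298133  -0.55876044 -0.12796365]
time: 13.75
position: [0.5488, -0.1867, 0.1035]
tool_rot: [2.855, 1.306, 0.002]
ft_force: [2.4, -2.4, 7.4]
grip_width: 0.759
grip_force: 35.0
t 13.75 p [ 0.5488 -0.1867  0.1035] rot [2.855e+00 1.306e+00 2.000e-03] q [-0.51  0.38  0.96  1.8  -0.34  1.14 -0.15] F [ 2.4 -2.4  7.4] w 66.0 gf 35.0
[-0.65717774 -0.58846556  0.03417171]
t 13.75 p [ 0.5488 -0.1867  0.1035] rot [2.855e+00 1.306e+00 2.000e-03] q [-0.51  0.38  0.96  1.8  -0.34  1.14 -0.15] F [ 2.4 -2.4  7.4] w 66.0 gf 35.0
shift tool mm [-0.1  0.3  0. ] yang -40.8 tilt 0.12 turn None
```

```bash

python3 -m handwheel '[[0.05,0,0,0.0002,0,0,4],[0.05,0,0,0,0,0,0]]' 35
python3 -c "
from h import *
s=st();print(s['torque'])"
python3 -m handwheel '[[0.05,0,0,0,0,0,4],[0.05,0,0,0,0,0,4],[0.05,0,0,0,0,0,0]]'
python3 -c "
from h import *
s=st();print(s['torque'])"
```

```text
time: 14.0
position: [0.5494, -0.1874, 0.1035]
tool_rot: [2.895, 1.209, 0.002]
ft_force: [4.4, -4.1, 6.2]
grip_width: 0.756
grip_force: 35.0
t 14.0 p [ 0.5494 -0.1874  0.1035] rot [2.895e+00 1.209e+00 2.000e-03] q [-0.52  0.38  0.98  1.8  -0.35  1.14 -0.21] F [ 4.4 -4.1  6.2] w 65.8 gf 35.0
[-1.03469026 -0.9448717   0.88134075]
time: 14.38
position: [0.5524, -0.1852, 0.1036]
tool_rot: [2.97, 1.009, 0.01]
ft_force: [11.5, -1.1, 2.3]
grip_width: 0.758
grip_force: 35.0
t 14.38 p [ 0.5524 -0.1852  0.1036] rot [2.97  1.009 0.01 ] q [-0.55  0.4   1.    1.8  -0.37  1.14 -0.34] F [11.5 -1.1  2.3] w 66.0 gf 35.0
[-0.49407692 -2.34651283  1.35583355]
```

```bash

python3 -m handwheel '[[0.087,0,0,0,0,0,0],[0.087,0,0,0,0,0,0],[0.087,0,0,-0.02,0,0,0],[0.087,0,0,-0.05,0,0,0],[0.087,0,0,-0.03,0,0,0]]'
python3 - <<'E'
from h import *
to(.424,.214,.2,-90); lids()
E
```

```text
time: 15.0
position: [0.5478, -0.1866, 0.2052]
tool_rot: [2.976, 1.005, 0.002]
ft_force: [0.3, 0.2, -1.5]
grip_width: 0.999
grip_force: 0.0
t 15.0 p [ 0.5478 -0.1866  0.2052] rot [2.976e+00 1.005e+00 2.000e-03] q [-0.62  0.29  1.07  1.69 -0.26  1.32 -0.41] F [ 0.3  0.2 -1.5] w 86.9 gf 0.0
shift tool mm [ 144.4 -393.7    5.2] yang -52.7 tilt 0.06 turn 37.3
px [255.5 235.5] area 287.5 ray [0.4251 0.2134] cloud (array([0.4229, 0.2145, 0.0259]), 'span mm', array([53., 57., 10.]), 'diam from n', np.float64(54.9))
px [189.5 195.5] area 220.5 ray [0.5386 0.4151] cloud (array([0.5371, 0.4162, 0.0259]), 'span mm', array([47., 50., 10.]), 'diam from n', np.float64(47.3))
px [229.5 186.2] area 150.0 ray [0.5699 0.2983] cloud (array([0.568 , 0.2995, 0.0257]), 'span mm', array([40., 40., 10.]), 'diam from n', np.float64(40.4))
```

```bash

python3 -m handwheel '[[0.087,0.016,-0.0437,0,0,0,0],[0.087,0.016,-0.0437,0,0,0,0],[0.087,0.016,-0.0437,0,0,0,0],[0.087,0.016,-0.0437,0,0,0,0],[0.087,0.016,-0.0437,0,0,0,0],[0.087,0.016,-0.0437,0,0,0,0],[0.087,0.016,-0.0437,0,0,0,0],[0.087,0.016,-0.0437,0,0,0,0],[0.087,0.016,-0.0437,0,0,0,0],[0.087,0,0,0.04,0,0,9.3],[0.087,0,0,0.04,0,0,9.3],[0.087,0,0,0.04,0,0,9.3]]'
python3 -m handwheel '[[0.087,0,0,0.02,0,0,9.3],[0.087,0,0,0,0,0,0],[0.087,0,0,0,0,0,0]]'
python3 - <<'E'
from h import *
to(.4245,.214,.008,-90); lids()
E
```

```text
time: 16.55
position: [0.4231, 0.2136, 0.0818]
tool_rot: [-3.131, -0.251, 0.001]
ft_force: [0.9, 0.2, 0.5]
grip_width: 0.999
grip_force: 0.0
time: 16.92
position: [0.424, 0.2141, 0.0635]
tool_rot: [-3.141, -0.009, -0.001]
ft_force: [0.1, -0.2, 0.2]
grip_width: 1.002
grip_force: 0.0
t 16.93 p [0.424  0.2141 0.0635] rot [-3.141e+00 -9.000e-03 -1.000e-03] q [-1.23  0.11  0.74  2.08 -0.09  0.98 -2.  ] F [ 0.1 -0.2  0.2] w 87.2 gf 0.0
shift tool mm [ 0.5  0.2 55.5] yang -89.7 tilt 0.08 turn 0.3
px [189.2 196. ] area 223.5 ray [0.537  0.4158] cloud (array([0.5375, 0.4165, 0.0257]), 'span mm', array([46., 47., 10.]), 'diam from n', np.float64(48.0))
px [239.2 222.3] area 3312.0 ray [0.4628 0.2633] cloud (array([0.5282, 0.252 , 0.026 ]), 'span mm', array([191., 212.,  10.]), 'diam from n', np.float64(46.6))
```

```bash

python3 -m handwheel '[[0.087,0,0,0.03,0,0,0],[0.087,0,0,0.02,0,0,0],[0.087,0,0,0.006,0,0,0],[0.087,0,0,0,0,0,0],[0.045,0,0,0,0,0,0],[0.045,0,0,0,0,0,0],[0.045,0,0,0,0,0,0],[0.045,0,0,0,0,0,0],[0.045,0,0,0,0,0,0]]' 8
python3 -m handwheel '[[0.075,0,0,0,0,0,0],[0.075,0,0,0,0,0,-10],[0.075,0,0,0,0,0,-10],[0.075,0,0,0,0,0,-10],[0.075,0,0,0,0,0,-10],[0.075,0,0,0,0,0,-10],[0.075,0,0,0,0,0,-10],[0.075,0,0,0,0,0,-10],[0.075,0,0,0,0,0,-10],[0.075,0,0,0,0,0,-10]]'
python3 -m handwheel '[[0.045,0,0,0,0,0,0],[0.045,0,0,0,0,0,0],[0.045,0,0,0,0,0,0],[0.045,0,0,0,0,0,0],[0.045,0,0,0,0,0,0]]' 25
python3 - <<'E'
from h import *
to(.523,.0207,.135,0)
E
```

```text
time: 18.1
position: [0.4235, 0.2141, 0.0066]
tool_rot: [-3.141, -0.006, -0.0]
ft_force: [-0.1, -0.4, 2.1]
grip_width: 0.665
grip_force: 8.0
time: 19.35
position: [0.4233, 0.2138, 0.0062]
tool_rot: [2.211, 2.232, -0.0]
ft_force: [0.0, 1.0, -0.1]
grip_width: 0.863
grip_force: 0.0
time: 19.98
position: [0.4233, 0.2139, 0.0063]
tool_rot: [-2.217, -2.225, 0.0]
ft_force: [0.3, -0.2, -0.8]
grip_width: 0.665
grip_force: 25.0
t 19.98 p [0.4233 0.2139 0.0063] rot [-2.217 -2.225  0.   ] q [-0.99  0.19  0.51  2.12 -0.12  0.86 -0.41] F [ 0.3 -0.2 -0.8] w 57.8 gf 25.0
shift tool mm [-193.6   99.  -128.7] yang 0.2 tilt 0.0 turn 0.2
```

```bash

python3 -m handwheel '[[0.045,0,0,-0.05,0,0,0],[0.045,0,0,-0.055,0,0,0],[0.045,0,0,-0.06,0,0,0],[0.045,-0.0387,0.0196,0,0,0,0],[0.045,-0.0387,0.0196,0,0,0,0],[0.045,-0.0387,0.0196,0,0,0,0],[0.045,-0.0387,0.0196,0,0,0,0],[0.045,-0.0387,0.0196,0,0,0,0],[0.045,0,0,0.02,0,0,0],[0.045,0,0,0.02,0,0,0],[0.045,0,0,0,0,0,0],[0.045,0,0,0,0,0,0]]'
python3 - <<'E'
from h import *
avg(3); to(.522,.0208,.12,0)
E
```

```text
time: 21.48
position: [0.5225, 0.0209, 0.132]
tool_rot: [2.217, 2.226, 0.001]
ft_force: [-0.2, 0.4, -0.5]
grip_width: 0.664
grip_force: 25.0
avg [0.5227 0.021  0.1322] sd [0.0001 0.0001 0.0001]
t 21.57 p [0.5228 0.021  0.1323] rot [2.216e+00 2.226e+00 2.000e-03] q [-0.8   0.13  0.76  1.9  -0.1   1.14  0.01] F [ 0.3 -0.8 -0.4] w 57.6 gf 25.0
shift tool mm [-0.3 -0.8 12.3] yang 0.2 tilt 0.1 turn 0.2
```

```bash

python3 -m handwheel '[[0.045,0,-0.0005,0.004,0,0,0],[0.045,0,0,0.003,0,0,0],[0.045,0,0,0.002,0,0,0],[0.045,0,0,0.002,0,0,0],[0.045,0,0,0.002,0,0,0],[0.045,0,0,0,0,0,0]]'
python3 -m handwheel '[[0.045,0,0,0.002,0,0,0],[0.045,0,0,0.002,0,0,0],[0.045,0,0,0.002,0,0,0],[0.045,0,0,0,0,0,0]]'
```

```text
time: 22.32
position: [0.5215, 0.0208, 0.1182]
tool_rot: [-2.217, -2.226, 0.0]
ft_force: [0.2, -0.7, -0.5]
grip_width: 0.662
grip_force: 25.0
time: 22.82
position: [0.5228, 0.0209, 0.1131]
tool_rot: [2.216, 2.225, 0.003]
ft_force: [1.2, 0.2, 4.2]
grip_width: 0.662
grip_force: 25.0
```

```bash

python3 -m handwheel '[[0.045,0,0,0,0,0,-10],[0.045,0,0,0,0,0,0]]'
python3 -m handwheel '[[0.045,0,0,0,0,0,-10],[0.045,0,0,0,0,0,0]]'
python3 -m handwheel '[[0.045,0,0,0,0,0,-10],[0.045,0,0,0,0,0,0]]'
python3 -m handwheel '[[0.045,0,0,0,0,0,-5],[0.045,0,0,0.001,0,0,0],[0.045,0,0,0,0,0,0]]'
```

```text
time: 23.08
position: [0.5229, 0.021, 0.1129]
tool_rot: [2.015, 2.407, 0.004]
ft_force: [2.5, -0.1, 2.1]
grip_width: 0.662
grip_force: 25.0
time: 23.32
position: [0.5228, 0.0209, 0.1127]
tool_rot: [1.801, 2.571, 0.003]
ft_force: [5.2, -0.2, -0.4]
grip_width: 0.665
grip_force: 25.0
time: 23.58
position: [0.5229, 0.0209, 0.1127]
tool_rot: [1.57, 2.718, 0.003]
ft_force: [5.2, -1.2, -0.7]
grip_width: 0.667
grip_force: 25.0
time: 23.95
position: [0.5229, 0.0207, 0.112]
tool_rot: [1.45, 2.784, 0.002]
ft_force: [4.9, -0.4, 2.0]
grip_width: 0.663
grip_force: 25.0
```

```bash

python3 -m handwheel '[[0.045,0,0.0005,0.001,0,0,0],[0.045,0,0,0,0,0,0]]'
python3 -m handwheel '[[0.045,0,0,0.001,0,0,0],[0.045,0,0,0,0,0,0]]'
python3 -c "
from h import *
s=st();print(s['torque'])"
```

```text
time: 24.2
position: [0.523, 0.0207, 0.1117]
tool_rot: [1.45, 2.785, 0.002]
ft_force: [2.9, -2.3, 9.0]
grip_width: 0.663
grip_force: 25.0
time: 24.45
position: [0.5231, 0.0207, 0.1116]
tool_rot: [1.45, 2.785, 0.002]
ft_force: [-0.4, -2.0, 15.2]
grip_width: 0.663
grip_force: 25.0
t 24.45 p [0.5231 0.0207 0.1116] rot [1.450e+00 2.785e+00 2.000e-03] q [-0.73  0.16  0.7   1.92 -0.11  1.1   0.62] F [-0.4 -2.  15.2] w 57.7 gf 25.0
[-0.38442307 -0.01507009  0.00263994]
```

```bash

python3 -m handwheel '[[0.045,0,0,-0.0003,0,0,-10],[0.045,0,0,0,0,0,0]]'
python3 -m handwheel '[[0.045,0,0,-0.0005,0,0,-10],[0.045,0,0,0,0,0,0]]'
python3 -m handwheel '[[0.045,0,0,-0.0005,0,0,-10],[0.045,0,0,0,0,0,0]]'
python3 -m handwheel '[[0.045,0,0,0,0,0,-5],[0.045,0,0,0,0,0,0]]'
```

```text
time: 24.7
position: [0.5236, 0.0214, 0.1121]
tool_rot: [1.199, 2.902, 0.004]
ft_force: [0.8, -0.6, 15.0]
grip_width: 0.666
grip_force: 25.0
time: 24.95
position: [0.5235, 0.0214, 0.1126]
tool_rot: [0.941, 2.995, 0.004]
ft_force: [1.1, 0.1, 15.3]
grip_width: 0.663
grip_force: 25.0
time: 25.2
position: [0.5233, 0.0215, 0.1131]
tool_rot: [0.676, 3.066, 0.003]
ft_force: [-0.6, -0.5, 15.0]
grip_width: 0.666
grip_force: 25.0
time: 25.45
position: [0.5231, 0.0215, 0.1132]
tool_rot: [0.543, 3.093, 0.003]
ft_force: [-0.7, -0.1, 17.0]
grip_width: 0.664
grip_force: 25.0
```

Rising along the ridge as expected; continuing anticlockwise.

```bash

python3 -m handwheel '[[0.045,0,0,-0.0005,0,0,-8],[0.045,0,0,0,0,0,0]]'
python3 -m handwheel '[[0.045,0,0,-0.0004,0,0,-8],[0.045,0,0,0,0,0,0]]'
python3 -m handwheel '[[0.045,0,0,-0.0002,0,0,-6],[0.045,0,0,0,0,0,0]]'
```

```text
time: 25.7
position: [0.5231, 0.0213, 0.1131]
tool_rot: [0.325, 3.123, 0.002]
ft_force: [2.4, -0.5, 12.0]
grip_width: 0.665
grip_force: 25.0
time: 25.95
position: [0.5228, 0.0213, 0.1121]
tool_rot: [0.109, 3.138, 0.001]
ft_force: [4.4, -1.2, 1.5]
grip_width: 0.666
grip_force: 25.0
time: 26.2
position: [0.5228, 0.0208, 0.1116]
tool_rot: [-0.054, 3.139, -0.001]
ft_force: [6.6, -0.7, -0.4]
grip_width: 0.665
grip_force: 25.0
```

```bash

python3 -m handwheel '[[0.045,0,0,0.002,0,0,-4],[0.045,0,0,0,0,0,0]]'
python3 -m handwheel '[[0.045,0,0,0.002,0,0,0],[0.045,0,0,0.002,0,0,0],[0.045,0,0,0,0,0,0]]'
python3 -m handwheel '[[0.045,0,0,0.001,0,0,0],[0.045,0,0,0,0,0,0]]'
```

```text
time: 26.45
position: [0.5228, 0.021, 0.1097]
tool_rot: [-0.163, 3.136, -0.0]
ft_force: [5.3, -0.7, 0.5]
grip_width: 0.665
grip_force: 25.0
time: 26.82
position: [0.5229, 0.0212, 0.1058]
tool_rot: [-0.163, 3.135, -0.0]
ft_force: [6.7, -0.9, 1.8]
grip_width: 0.665
grip_force: 25.0
time: 27.08
position: [0.5229, 0.0211, 0.1049]
tool_rot: [-0.163, 3.135, -0.0]
ft_force: [6.8, -0.2, 1.9]
grip_width: 0.665
grip_force: 25.0
```

```bash

python3 -m handwheel '[[0.045,0,0,0,0,0,10],[0.045,0,0,0,0,0,10],[0.045,0,0,0.0005,0,0,10],[0.045,0,0,0.0005,0,0,10],[0.045,0,0,0.0005,0,0,10],[0.045,0,0,0.0005,0,0,10],[0.045,0,0,0.0005,0,0,5],[0.045,0,0,0,0,0,0]]' 35
python3 -c "
from h import *
s=st();print(s['torque'])"
python3 -m handwheel '[[0.045,0,0,0.0005,0,0,6],[0.045,0,0,0,0,0,0]]'
python3 -c "
from h import *
s=st();print(s['torque'])"
```

```text
time: 28.08
position: [0.5232, 0.0216, 0.1027]
tool_rot: [1.548, 2.731, 0.003]
ft_force: [5.5, -0.2, 2.4]
grip_width: 0.661
grip_force: 35.0
t 28.07 p [0.5232 0.0216 0.1027] rot [1.548 2.731 0.003] q [-0.74  0.17  0.71  1.93 -0.12  1.08  0.56] F [ 5.5 -0.2  2.4] w 57.5 gf 35.0
[-0.06976212 -1.29430594 -0.04035046]
time: 28.32
position: [0.5232, 0.0215, 0.1024]
tool_rot: [1.689, 2.647, 0.003]
ft_force: [4.7, 0.7, 3.2]
grip_width: 0.659
grip_force: 35.0
t 28.32 p [0.5232 0.0215 0.1024] rot [1.689 2.647 0.003] q [-0.75  0.17  0.72  1.93 -0.13  1.08  0.46] F [4.7 0.7 3.2] w 57.3 gf 35.0
[-0.08439319 -1.16896619  0.02241155]
```

```bash

python3 -m handwheel '[[0.045,0,0,0.0004,0,0,6],[0.045,0,0,0,0,0,0]]'
python3 -c "
from h import *
s=st();print(s['torque'])"
python3 -m handwheel '[[0.045,0,0,0.0004,0,0,6],[0.045,0,0,0,0,0,0]]'
python3 -c "
from h import *
s=st();print(s['torque'])"
python3 -m handwheel '[[0.045,0,0,0.0002,0,0,4],[0.045,0,0,0,0,0,0]]'
python3 -c "
from h import *
s=st();print(s['torque'])"
```

```text
time: 28.58
position: [0.5232, 0.0214, 0.102]
tool_rot: [1.825, 2.555, 0.003]
ft_force: [4.4, 0.2, 4.5]
grip_width: 0.665
grip_force: 35.0
t 28.57 p [0.5232 0.0214 0.102 ] rot [1.825 2.555 0.003] q [-0.76  0.17  0.73  1.93 -0.13  1.08  0.36] F [4.4 0.2 4.5] w 57.9 gf 35.0
[-0.13588142 -1.21624265 -0.01815326]
time: 28.82
position: [0.5232, 0.0214, 0.1016]
tool_rot: [1.956, 2.456, 0.003]
ft_force: [4.8, -1.0, 5.4]
grip_width: 0.664
grip_force: 35.0
t 28.82 p [0.5232 0.0214 0.1016] rot [1.956 2.456 0.003] q [-0.77  0.17  0.74  1.93 -0.13  1.08  0.25] F [ 4.8 -1.   5.4] w 57.8 gf 35.0
[-0.19373303 -1.17152404 -0.02644473]
time: 29.08
position: [0.523, 0.0213, 0.1015]
tool_rot: [2.039, 2.388, 0.002]
ft_force: [5.0, -1.2, 6.4]
grip_width: 0.663
grip_force: 35.0
t 29.07 p [0.523  0.0213 0.1015] rot [2.039e+00 2.388e+00 2.000e-03] q [-0.77  0.18  0.75  1.93 -0.14  1.08  0.19] F [ 5.  -1.2  6.4] w 57.7 gf 35.0
[-0.17208028 -0.99004756  0.16472656]
```

```bash

python3 -m handwheel '[[0.045,0,0,0.0002,0,0,4],[0.045,0,0,0,0,0,0]]'
python3 -c "
from h import *
s=st();print(s['torque'])"
python3 -m handwheel '[[0.045,0,0,0,0,0,2],[0.045,0,0,0,0,0,0]]'
python3 -c "
from h import *
s=st();print(s['torque'])"
```

```text
time: 29.32
position: [0.5238, 0.0215, 0.1015]
tool_rot: [2.117, 2.317, 0.003]
ft_force: [6.0, -0.7, 6.2]
grip_width: 0.656
grip_force: 35.0
t 29.32 p [0.5238 0.0215 0.1015] rot [2.117 2.317 0.003] q [-0.78  0.18  0.76  1.93 -0.14  1.08  0.12] F [ 6.  -0.7  6.2] w 57.0 gf 35.0
[-0.22150172 -1.29951791  0.86182231]
time: 29.58
position: [0.5238, 0.0221, 0.1015]
tool_rot: [2.155, 2.282, 0.004]
ft_force: [5.5, -0.0, 4.4]
grip_width: 0.661
grip_force: 35.0
t 29.57 p [0.5238 0.0221 0.1015] rot [2.155 2.282 0.004] q [-0.79  0.18  0.76  1.93 -0.14  1.08  0.09] F [ 5.5 -0.   4.4] w 57.5 gf 35.0
[-0.03883185 -1.38711715  1.20681071]
```

```bash

python3 -m handwheel '[[0.087,0,0,0,0,0,0],[0.087,0,0,0,0,0,0],[0.087,0,0,-0.02,0,0,0],[0.087,0,0,-0.05,0,0,0],[0.087,0,0,0,0,0,0]]'
python3 - <<'E'
from h import *
to(.5375,.4158,.1,81); lids()
E
```

```text
time: 30.2
position: [0.5229, 0.0208, 0.1729]
tool_rot: [2.16, 2.28, 0.005]
ft_force: [0.9, -0.0, -0.1]
grip_width: 0.996
grip_force: 0.0
t 30.2 p [0.5229 0.0208 0.1729] rot [2.16  2.28  0.005] q [-0.82  0.09  0.77  1.86 -0.07  1.22  0.03] F [ 0.9 -0.  -0.1] w 86.6 gf 0.0
shift tool mm [393.5  35.9  73.5] yang 3.1 tilt 0.17 turn -77.9
px [189.2 196. ] area 223.5 ray [0.537  0.4158] cloud (array([0.5377, 0.4165, 0.0257]), 'span mm', array([47., 50., 10.]), 'diam from n', np.float64(48.2))
px [229.5 186.2] area 151.0 ray [0.5699 0.2983] cloud (array([0.5686, 0.2995, 0.0259]), 'span mm', array([39., 39., 10.]), 'diam from n', np.float64(39.6))
```

```bash

python3 -m handwheel '[[0.087,0.0562,0.0051,0,0,0,0],[0.087,0.0562,0.0051,0,0,0,0],[0.087,0.0562,0.0051,0,0,0,0],[0.087,0.0562,0.0051,0,0,0,0],[0.087,0.0562,0.0051,0,0,0,0],[0.087,0.0562,0.0051,0,0,0,0],[0.087,0.0562,0.0051,0,0,0,0],[0.087,0,0,0.01,0,0,-9.75],[0.087,0,0,0.02,0,0,-9.75],[0.087,0,0,0.02,0,0,-9.75],[0.087,0,0,0.02,0,0,-9.75]]'
python3 -m handwheel '[[0.087,0,0,0,0,0,-9.75],[0.087,0,0,0,0,0,-9.75],[0.087,0,0,0,0,0,-9.75],[0.087,0,0,0,0,0,-9.75],[0.087,0,0,0,0,0,0],[0.087,0,0,0,0,0,0]]'
python3 - <<'E'
from h import *
to(.5375,.4158,.007,81)
E
```

```text
time: 31.62
position: [0.5338, 0.4143, 0.097]
tool_rot: [-1.265, -2.873, 0.008]
ft_force: [-0.6, 0.0, -0.1]
grip_width: 0.999
grip_force: 0.0
time: 32.38
position: [0.5348, 0.4151, 0.0991]
tool_rot: [-0.246, -3.13, 0.003]
ft_force: [0.2, -0.3, -0.5]
grip_width: 0.999
grip_force: 0.0
t 32.38 p [0.5348 0.4151 0.0991] rot [-2.46e-01 -3.13e+00  3.00e-03] q [-0.91  0.46  0.28  1.53 -0.14  1.17  0.81] F [ 0.2 -0.3 -0.5] w 86.9 gf 0.0
shift tool mm [-2.7  1.3 92.1] yang 81.0 tilt 0.16 turn 0.0
```

```bash

python3 -m handwheel '[[0.087,-0.0025,0.001,0.04,0,0,0],[0.087,0,0,0.03,0,0,0],[0.087,0,0,0.016,0,0,0],[0.087,0,0,0.006,0,0,0],[0.087,0,0,0,0,0,0],[0.04,0,0,0,0,0,0],[0.04,0,0,0,0,0,0],[0.04,0,0,0,0,0,0],[0.04,0,0,0,0,0,0],[0.04,0,0,0,0,0,0],[0.04,0,0,0,0,0,0]]' 8
python3 -m handwheel '[[0.068,0,0,0,0,0,0],[0.068,0,0,0,0,0,10],[0.068,0,0,0,0,0,10],[0.068,0,0,0,0,0,10],[0.068,0,0,0,0,0,10],[0.068,0,0,0,0,0,10],[0.068,0,0,0,0,0,10],[0.068,0,0,0,0,0,10],[0.068,0,0,0,0,0,10],[0.068,0,0,0,0,0,10]]'
python3 -m handwheel '[[0.04,0,0,0,0,0,0],[0.04,0,0,0,0,0,0],[0.04,0,0,0,0,0,0],[0.04,0,0,0,0,0,0],[0.04,0,0,0,0,0,0]]' 25
python3 - <<'E'
from h import *
to(.5356,-.0828,.17,-9)
E
```

```text
time: 33.75
position: [0.5382, 0.4166, 0.0087]
tool_rot: [0.24, 3.132, 0.0]
ft_force: [-0.8, 0.5, 0.8]
grip_width: 0.583
grip_force: 8.0
time: 35.0
position: [0.538, 0.4166, 0.0085]
tool_rot: [-2.39, -2.038, 0.0]
ft_force: [-0.0, -0.2, -0.3]
grip_width: 0.782
grip_force: 0.0
time: 35.62
position: [0.5381, 0.4164, 0.0086]
tool_rot: [-2.384, -2.045, 0.0]
ft_force: [0.9, -0.5, -0.4]
grip_width: 0.575
grip_force: 25.0
t 35.62 p [0.5381 0.4164 0.0086] rot [-2.384 -2.045  0.   ] q [-1.13  0.62  0.59  1.6  -0.38  1.05 -0.59] F [ 0.9 -0.5 -0.4] w 50.0 gf 25.0
shift tool mm [-493.8   73.5 -161.5] yang -8.8 tilt 0.01 turn 0.2
```

```bash

python3 -m handwheel '[[0.04,0,0,-0.05,0,0,0],[0.04,0,0,-0.055,0,0,0],[0.04,0,0,-0.056,0,0,0],[0.04,-0.0548,0.0082,0,0,0,0],[0.04,-0.0548,0.0082,0,0,0,0],[0.04,-0.0548,0.0082,0,0,0,0],[0.04,-0.0548,0.0082,0,0,0,0],[0.04,-0.0548,0.0082,0,0,0,0],[0.04,-0.0548,0.0082,0,0,0,0],[0.04,-0.0548,0.0082,0,0,0,0],[0.04,-0.0548,0.0082,0,0,0,0],[0.04,-0.0548,0.0082,0,0,0,0]]'
python3 -m handwheel '[[0.04,0,0,0.02,0,0,0],[0.04,0,0,0.015,0,0,0],[0.04,0,0,0,0,0,0],[0.04,0,0,0,0,0,0]]'
python3 - <<'E'
from h import *
avg(3); to(.536,-.0827,.1255,-9)
E
```

```text
time: 37.12
position: [0.5357, -0.0839, 0.1699]
tool_rot: [-2.384, -2.045, -0.002]
ft_force: [1.0, 0.8, -0.9]
grip_width: 0.576
grip_force: 25.0
time: 37.62
position: [0.5362, -0.0814, 0.1349]
tool_rot: [2.383, 2.047, 0.0]
ft_force: [0.4, 0.5, 0.2]
grip_width: 0.576
grip_force: 25.0
avg [ 0.5364 -0.0815  0.135 ] sd [0.0001 0.0001 0.0001]
t 37.73 p [ 0.5365 -0.0816  0.1352] rot [2.383e+00 2.046e+00 2.000e-03] q [-0.73  0.21  0.93  1.86 -0.19  1.16  0.12] F [-0.4 -0.   0.3] w 50.0 gf 25.0
shift tool mm [-1.2 -0.3  9.7] yang -8.7 tilt 0.07 turn 0.3
```

```bash

python3 -m handwheel '[[0.04,-0.0011,-0.0003,0.005,0,0,0],[0.04,0,0,0.004,0,0,0],[0.04,0,0,0.003,0,0,0],[0.04,0,0,0.003,0,0,0],[0.04,0,0,0.002,0,0,0],[0.04,0,0,0,0,0,0]]'
python3 -m handwheel '[[0.04,0,0,0.0015,0,0,0],[0.04,0,0,0,0,0,0]]'
python3 -m handwheel '[[0.04,0,0,0.0015,0,0,0],[0.04,0,0,0,0,0,0]]'
python3 -m handwheel '[[0.04,0,0,0.001,0,0,0],[0.04,0,0,0,0,0,0]]'
```

```text
time: 38.48
position: [0.5356, -0.0831, 0.1175]
tool_rot: [2.385, 2.045, 0.0]
ft_force: [0.5, 0.1, -1.0]
grip_width: 0.574
grip_force: 25.0
time: 38.72
position: [0.5356, -0.0832, 0.1161]
tool_rot: [2.385, 2.045, 0.001]
ft_force: [-0.0, 1.0, -0.6]
grip_width: 0.573
grip_force: 25.0
time: 38.98
position: [0.5358, -0.0832, 0.1155]
tool_rot: [-2.385, -2.045, -0.001]
ft_force: [-2.0, 0.6, 6.1]
grip_width: 0.571
grip_force: 25.0
time: 39.22
position: [0.5359, -0.0832, 0.1153]
tool_rot: [-2.384, -2.045, -0.002]
ft_force: [-3.2, 1.3, 12.8]
grip_width: 0.569
grip_force: 25.0
```

Contact at 96.7 mm above the jar's origin, so the lid is on the ridges. Now anticlockwise in small steps.

```bash

python3 -m handwheel '[[0.04,0,0,-0.0004,0,0,-8],[0.04,0,0,0,0,0,0]]'
python3 -m handwheel '[[0.04,0,0,-0.0004,0,0,-8],[0.04,0,0,0,0,0,0]]'
python3 -m handwheel '[[0.04,0,0,-0.0003,0,0,-6],[0.04,0,0,0,0,0,0]]'
```

```text
time: 39.48
position: [0.5363, -0.0836, 0.1148]
tool_rot: [2.237, 2.204, 0.002]
ft_force: [-0.2, 0.5, 3.5]
grip_width: 0.571
grip_force: 25.0
time: 39.72
position: [0.5358, -0.0832, 0.1143]
tool_rot: [2.081, 2.353, 0.001]
ft_force: [2.1, 1.1, 0.4]
grip_width: 0.569
grip_force: 25.0
time: 39.98
position: [0.5358, -0.0832, 0.1146]
tool_rot: [1.956, 2.458, 0.001]
ft_force: [2.9, -0.6, -0.9]
grip_width: 0.573
grip_force: 25.0
```

```bash

python3 -m handwheel '[[0.04,0,0,0.002,0,0,0],[0.04,0,0,0,0,0,0]]'
python3 -m handwheel '[[0.04,0,0,0.002,0,0,0],[0.04,0,0,0,0,0,0]]'
python3 -m handwheel '[[0.04,0,0,0.002,0,0,0],[0.04,0,0,0,0,0,0]]'
python3 -m handwheel '[[0.04,0,0,0.001,0,0,0],[0.04,0,0,0,0,0,0]]'
```

```text
time: 40.22
position: [0.5358, -0.0831, 0.1126]
tool_rot: [1.952, 2.46, 0.001]
ft_force: [2.9, -0.6, -0.4]
grip_width: 0.572
grip_force: 25.0
time: 40.48
position: [0.5358, -0.0832, 0.1107]
tool_rot: [1.951, 2.462, 0.001]
ft_force: [4.2, 0.3, -0.7]
grip_width: 0.576
grip_force: 25.0
time: 40.72
position: [0.5358, -0.0832, 0.1087]
tool_rot: [1.95, 2.462, 0.001]
ft_force: [4.0, 0.8, 0.3]
grip_width: 0.571
grip_force: 25.0
time: 40.98
position: [0.5358, -0.0832, 0.1078]
tool_rot: [1.95, 2.462, 0.001]
ft_force: [3.8, -0.2, 1.2]
grip_width: 0.573
grip_force: 25.0
```

```bash

python3 -m handwheel '[[0.04,0,0,0.0008,0,0,0],[0.04,0,0,0,0,0,10],[0.04,0,0,0,0,0,10],[0.04,0,0,0.0005,0,0,10],[0.04,0,0,0.0005,0,0,10],[0.04,0,0,0.0005,0,0,10],[0.04,0,0,0.0005,0,0,10],[0.04,0,0,0.0005,0,0,5],[0.04,0,0,0,0,0,0]]' 35
python3 -c "
from h import *
s=st();print(s['torque'])"
python3 -m handwheel '[[0.04,0,0,0.0005,0,0,6],[0.04,0,0,0,0,0,0]]'
python3 -m handwheel '[[0.04,0,0,0.0004,0,0,6],[0.04,0,0,0,0,0,0]]'
python3 -c "
from h import *
s=st();print(s['torque'])"
```

```text
time: 42.1
position: [0.5359, -0.0829, 0.1047]
tool_rot: [-2.968, -1.03, -0.001]
ft_force: [4.6, 1.0, 5.4]
grip_width: 0.568
grip_force: 35.0
t 42.1 p [ 0.5359 -0.0829  0.1047] rot [-2.968e+00 -1.030e+00 -1.000e-03] q [-0.81  0.3   1.06  1.89 -0.29  1.11 -0.54] F [4.6 1.  5.4] w 49.4 gf 35.0
[ 0.08610686 -0.80053755 -0.03760721]
time: 42.35
position: [0.5359, -0.0831, 0.1044]
tool_rot: [-3.017, -0.873, -0.001]
ft_force: [3.2, 0.9, 5.9]
grip_width: 0.572
grip_force: 35.0
time: 42.6
position: [0.5359, -0.0831, 0.104]
tool_rot: [-3.059, -0.714, -0.002]
ft_force: [3.6, 0.5, 6.2]
grip_width: 0.568
grip_force: 35.0
t 42.6 p [ 0.5359 -0.0831  0.104 ] rot [-3.059e+00 -7.140e-01 -2.000e-03] q [-0.84  0.32  1.1   1.89 -0.32  1.12 -0.73] F [3.6 0.5 6.2] w 49.5 gf 35.0
[ 0.18652784 -0.70120097 -0.1295672 ]
```

```bash

python3 -m handwheel '[[0.04,0,0,0.0004,0,0,5],[0.04,0,0,0,0,0,0]]'
python3 -c "
from h import *
s=st();print(s['torque'])"
python3 -m handwheel '[[0.04,0,0,0.0002,0,0,5],[0.04,0,0,0,0,0,0]]'
python3 -c "
from h import *
s=st();print(s['torque'])"
```

```text
time: 42.85
position: [0.5359, -0.0831, 0.1037]
tool_rot: [-3.087, -0.58, -0.002]
ft_force: [3.7, -0.8, 6.6]
grip_width: 0.57
grip_force: 35.0
t 42.85 p [ 0.5359 -0.0831  0.1037] rot [-3.087e+00 -5.800e-01 -2.000e-03] q [-0.85  0.33  1.12  1.89 -0.33  1.12 -0.81] F [ 3.7 -0.8  6.6] w 49.6 gf 35.0
[ 0.14492491 -0.67473941 -0.10204959]
time: 43.1
position: [0.5359, -0.0831, 0.1036]
tool_rot: [-3.109, -0.446, -0.001]
ft_force: [1.8, 0.8, 7.1]
grip_width: 0.574
grip_force: 35.0
t 43.1 p [ 0.5359 -0.0831  0.1036] rot [-3.109e+00 -4.460e-01 -1.000e-03] q [-0.86  0.34  1.14  1.89 -0.34  1.12 -0.88] F [1.8 0.8 7.1] w 49.9 gf 35.0
[ 0.11528967 -0.5527029   0.18008203]
```

```bash

python3 -m handwheel '[[0.04,0,0,0.0002,0,0,4],[0.04,0,0,0,0,0,0]]'
python3 -c "
from h import *
s=st();print(s['torque'])"
python3 -m handwheel '[[0.04,0,0,0,0,0,2],[0.04,0,0,0,0,0,0]]'
python3 -c "
from h import *
s=st();print(s['torque'])"
```

```text
time: 43.35
position: [0.5364, -0.0833, 0.1036]
tool_rot: [3.122, 0.341, 0.003]
ft_force: [3.9, 0.0, 7.0]
grip_width: 0.572
grip_force: 35.0
t 43.35 p [ 0.5364 -0.0833  0.1036] rot [3.122e+00 3.410e-01 3.000e-03] q [-0.87  0.34  1.15  1.89 -0.35  1.12 -0.95] F [3.9 0.  7. ] w 49.8 gf 35.0
[-0.04948915 -0.7975234   0.69162085]
time: 43.6
position: [0.5359, -0.0835, 0.1035]
tool_rot: [3.128, 0.287, 0.001]
ft_force: [3.1, -0.1, 7.6]
grip_width: 0.567
grip_force: 35.0
t 43.6 p [ 0.5359 -0.0835  0.1035] rot [3.128e+00 2.870e-01 1.000e-03] q [-0.87  0.35  1.15  1.89 -0.35  1.13 -0.98] F [ 3.1 -0.1  7.6] w 49.3 gf 35.0
[-0.10357615 -0.41088945  0.97274316]
```

```bash

python3 -m handwheel '[[0.087,0,0,0,0,0,0],[0.087,0,0,0,0,0,0],[0.087,0,0,-0.02,0,0,0],[0.087,0,0,-0.06,0,0,0],[0.087,0,0,-0.06,0,0,0],[0.087,0.06,0,0,0,0,0],[0.087,0.06,0,0,0,0,0],[0.087,0.06,0,0,0,0,0],[0.087,0.06,0,0,0,0,0],[0.087,0,0,0,0,0,0]]'
python3 - <<'E'
from h import *
im,d,K,R,t=grab('top'); P=cloud(d,K,R,t)
ims,ds,Ks,Rs,ts=grab('side')
for nm,x,y in(('M',.5231,.0212),('S',.536,-.083),('L',.549,-.1866)):
    for p,z in((P,'top'),(cloud(ds,Ks,Rs,ts),'side')):
        q=p.reshape(-1,3); k=q[(np.hypot(q[:,0]-x,q[:,1]-y)<.018)&(q[:,2]>.05)&(q[:,2]<.16)]; print(nm,z,len(k),np.median(k[:,2]).round(4) if len(k) else None)
to(.5,-.3,.3)
# cup
q=P[215:262,420:475].reshape(-1,3); q=q[(q[:,2]>.083)&(q[:,2]<.1)]; q=q[q[:,1]<-.2]
e=cv2.minEnclosingCircle((q[:,:2]*1000).astype(np.float32)); print('cup rim',e,len(q))
q=P[215:262,420:475].reshape(-1,3); h=q[(q[:,2]>.06)&(q[:,2]<.083)]
far=h[np.hypot(h[:,0]*1000-e[0][0],h[:,1]*1000-e[0][1])>30]; print('handle',far.round(3).tolist())
a=cv2.resize(im[165:265,290:480],None,fx=4,fy=4,interpolation=2); b=cv2.resize(ims[125:175,280:470],None,fx=4,fy=4,interpolation=2); cv2.imwrite('pics/c2.png',np.vstack([a,b]))
E
```

```text
time: 44.85
position: [0.7741, -0.0386, 0.2391]
tool_rot: [3.126, 0.286, -0.007]
ft_force: [-1.0, -0.2, -0.4]
grip_width: 1.002
grip_force: 0.0
M top 132 0.121
M side 64 0.1199
S top 135 0.121
S side 61 0.1204
L top 135 0.1213
L side 43 0.1202
t 44.95 p [ 0.7712 -0.0415  0.2425] rot [ 3.127e+00  2.790e-01 -3.000e-03] q [-0.48  0.75  0.98  1.06 -0.6   1.6  -1.06] F [-0.2 -1.2  0.7] w 87.0 gf 0.0
shift tool mm [-312.8  206.5  -56.4] yang -79.8 tilt 0.17 turn None
cup rim ((422.78570556640625, -334.03924560546875), 40.829593658447266) 99
handle [[0.462, -0.354, 0.076], [0.462, -0.357, 0.077], [0.461, -0.352, 0.064], [0.46, -0.354, 0.069], [0.459, -0.353, 0.081], [0.459, -0.36, 0.076], [0.458, -0.353, 0.061], [0.458, -0.356, 0.06], [0.45, -0.348, 0.078], [0.447, -0.353, 0.081], [0.424, -0.303, 0.076], [0.422, -0.303, 0.066], [0.42, -0.301, 0.062], [0.419, -0.302, 0.071], [0.418, -0.301, 0.082], [0.416, -0.301, 0.073], [0.414, -0.301, 0.064], [0.413, -0.301, 0.073], [0.412, -0.301, 0.082], [0.411, -0.301, 0.063], [0.41, -0.3, 0.075], [0.408, -0.301, 0.06], [0.407, -0.301, 0.073], [0.407, -0.301, 0.082], [0.405, -0.301, 0.062], [0.404, -0.3, 0.075], [0.404, -0.301, 0.082], [0.402, -0.302, 0.069], [0.402, -0.302, 0.077], [0.4, -0.303, 0.064], [0.398, -0.301, 0.081], [0.397, -0.304, 0.06], [0.397, -0.304, 0.069], [0.396, -0.305, 0.079], [0.394, -0.305, 0.068], [0.394, -0.307, 0.07], [0.393, -0.308, 0.079], [0.394, -0.344, 0.077], [0.391, -0.309, 0.063], [0.391, -0.308, 0.075], [0.391, -0.31, 0.079], [0.392, -0.341, 0.068], [0.391, -0.34, 0.082], [0.389, -0.312, 0.063], [0.388, -0.313, 0.068], [0.388, -0.314, 0.076], [0.389, -0.336, 0.066], [0.386, -0.318, 0.061], [0.386, -0.318, 0.071], [0.386, -0.32, 0.074], [0.385, -0.321, 0.081]]
```

View pics/c2.png

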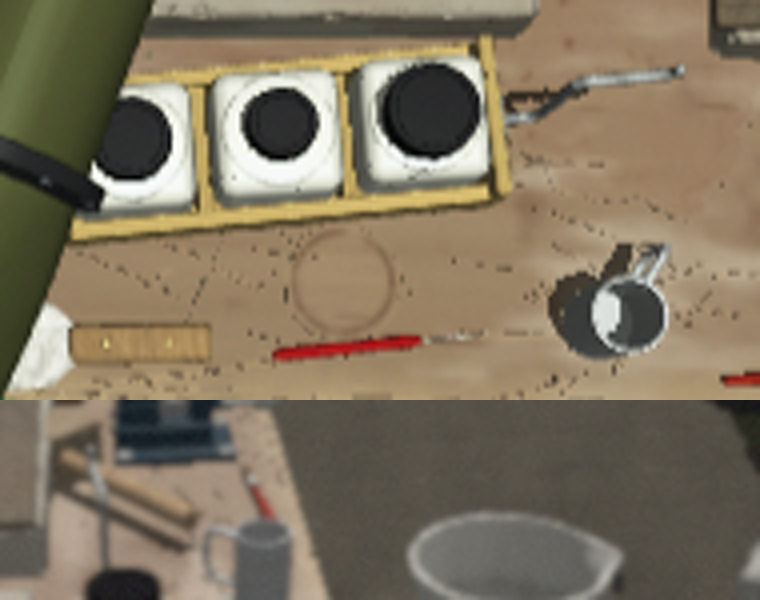

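All three lids sit level with tops at 0.121 m, which is fully home: medium at (130,140), small (282,124) and large (432,110) in the crop. The hook runs from (505,118) to (682,70). The cup rim is centred at (630,313), with its handle towards (660,250).

```bash

python3 - <<'E'
from h import *
from scipy.optimize import least_squares
im,d,K,R,t=grab('top'); P=cloud(d,K,R,t)
print('rim ray',onplane((290+630/4,165+313/4),.09,K,R,t).round(4))
q=P[215:262,420:475].reshape(-1,3); q=q[(q[:,2]>.02)&(q[:,2]<.1)&(q[:,1]<-.25)]
r=np.hypot(q[:,0]-.412,q[:,1]+.328); w=q[(r>.022)&(r<.032)]
f=least_squares(lambda p:np.hypot(w[:,0]-p[0],w[:,1]-p[1])-.0265,[.412,-.328],loss='soft_l1',f_scale=.002).x; print('fit',f.round(4),len(w))
h=q[(np.hypot(q[:,0]-f[0],q[:,1]-f[1])>.034)&(q[:,0]>.43)]; m=h[:,:2].mean(0)-f; print('handle ang',np.degrees(np.arctan2(m[1],m[0])),np.degrees(np.arctan2(h[:,1]-f[1],h[:,0]-f[0])).round(0),len(h))
H=P[175:200,412:470].reshape(-1,3); H=H[(H[:,2]>.155)&(H[:,2]<.2)&(H[:,1]<-.27)]; l=cv2.fitLine(H[:,:2].astype(np.float32),2,0,.001,.001).ravel(); print('bar',l.round(4),np.degrees(np.arctan2(l[0],-l[1])), 'x at y=-.31',l[2]+(-.31-l[3])*l[0]/l[1],H[:,1].min(),H[:,1].max(),np.median(H[:,2]))
to(f[0],f[1],.2,-120.5)
E
```

```text
rim ray [ 0.4117 -0.3283  0.09  ]
fit [ 0.4109 -0.3259] 294
handle ang -31.907535314232877 [-30. -31. -29. -29. -29. -30. -31. -35. -29. -31. -31. -33. -31. -33.
 -30. -31. -33. -34. -29. -34. -34. -29. -30. -33. -35. -28. -31. -34.
 -30. -33. -36. -30. -33. -35. -29. -32. -34. -30. -32. -34. -32. -33.
 -31. -35. -38. -36. -37.] 47
bar [ 0.1189 -0.9929  0.5619 -0.3083] 6.8259993 x at y=-.31 0.5620811 -0.3422060637850714 -0.27327315077386505 0.16420362462220942
t 45.0 p [ 0.7707 -0.0418  0.2436] rot [ 3.128e+00  2.780e-01 -1.000e-03] q [-0.48  0.75  0.98  1.06 -0.6   1.6  -1.06] F [-0.8 -0.   0.5] w 87.1 gf 0.0
shift tool mm [-404.2  216.2   44.2] yang -79.9 tilt 0.08 turn 40.6
```

```bash

python3 -m handwheel '[[0.087,-0.0505,0.0272,0,0,0,0],[0.087,-0.0505,0.0272,0,0,0,0],[0.087,-0.0505,0.0272,0,0,0,0],[0.087,-0.0505,0.0272,0,0,0,0],[0.087,-0.0505,0.0272,0,0,0,0],[0.087,-0.0505,0.0272,0,0,0,0],[0.087,-0.0505,0.0272,0,0,0,0],[0.087,-0.0505,0.0272,0,0,0,0],[0.087,0,0,0.02,0,0,10.25],[0.087,0,0,0.02,0,0,10.25],[0.087,0,0,0.02,0,0,10.25],[0.087,0,0,0.02,0,0,10.25]]'
python3 -m handwheel '[[0.087,0,0,0,0,0,0],[0.087,0,0,0,0,0,0]]'
python3 - <<'E'
from h import *
to(.4115,-.3275,.049,-121)
E
```

```text
time: 46.5
position: [0.4111, -0.3255, 0.1621]
tool_rot: [-3.021, 0.842, -0.002]
ft_force: [-1.0, -0.3, 1.3]
grip_width: 1.001
grip_force: 0.0
time: 46.75
position: [0.4124, -0.3264, 0.1634]
tool_rot: [-3.028, 0.829, -0.002]
ft_force: [-0.1, -0.5, 0.6]
grip_width: 0.999
grip_force: 0.0
t 46.75 p [ 0.4124 -0.3264  0.1634] rot [-3.028e+00  8.290e-01 -2.000e-03] q [-0.47  0.18  1.21  1.87 -0.19  1.21 -1.31] F [-0.1 -0.5  0.6] w 86.9 gf 0.0
shift tool mm [ -0.3   1.6 114.4] yang -120.6 tilt 0.14 turn 0.4
```

```bash

python3 -m handwheel '[[0.087,0,0.001,0.03,0,0,0],[0.087,0,0,0.03,0,0,0],[0.087,0,0,0,0,0,0]]'
python3 -c "
from h import *
to(.4115,-.3275,.049,-121)"
```

```text
time: 47.12
position: [0.4111, -0.3265, 0.102]
tool_rot: [-3.029, 0.831, 0.004]
ft_force: [0.7, -0.3, -0.1]
grip_width: 1.0
grip_force: 0.0
t 47.12 p [ 0.4111 -0.3265  0.102 ] rot [-3.029  0.831  0.004] q [-0.39  0.29  1.15  1.93 -0.29  1.11 -1.22] F [ 0.7 -0.3 -0.1] w 87.0 gf 0.0
shift tool mm [ 1.   0.6 53. ] yang -120.7 tilt 0.16 turn 0.3
```

```bash

python3 -m handwheel '[[0.087,0.001,0.0005,0.03,0,0,0],[0.087,0,0,0.02,0,0,0],[0.087,0,0,0.003,0,0,0],[0.087,0,0,0,0,0,0],[0.04,0,0,0,0,0,0],[0.04,0,0,0,0,0,0],[0.04,0,0,0,0,0,0],[0.04,0,0,0,0,0,0],[0.04,0,0,0,0,0,0],[0.04,0,0,0,0,0,0]]' 20
python3 -m handwheel '[[0.04,0,0,-0.03,0,0,0],[0.04,0,0,-0.05,0,0,0],[0.04,0,0,-0.05,0,0,0],[0.04,0,0,-0.05,0,0,0],[0.04,0,0,0,0,0,0]]' 
python3 - <<'E'
from h import *
s=st(); im,d,K,R,t=grab('top'); im2,*_=grab('side')
cv2.imwrite('pics/c3.png',np.vstack([cv2.resize(im[190:290,400:520],None,fx=4,fy=4)[:300],cv2.resize(im2[100:200,270:390],None,fx=4,fy=4)[:300]]))
E
```

```text
time: 48.38
position: [0.4129, -0.3282, 0.0497]
tool_rot: [-3.029, 0.833, -0.0]
ft_force: [0.3, 0.6, 1.3]
grip_width: 0.603
grip_force: 19.9
time: 49.0
position: [0.4145, -0.3299, 0.2329]
tool_rot: [-3.029, 0.833, -0.011]
ft_force: [0.2, 0.0, -1.8]
grip_width: 0.603
grip_force: 19.9
t 49.0 p [ 0.4145 -0.3299  0.2329] rot [-3.029  0.833 -0.011] q [-0.5   0.07  1.19  1.77 -0.07  1.34 -1.4 ] F [ 0.2  0.  -1.8] w 52.4 gf 19.9
```

View pics/c3.png

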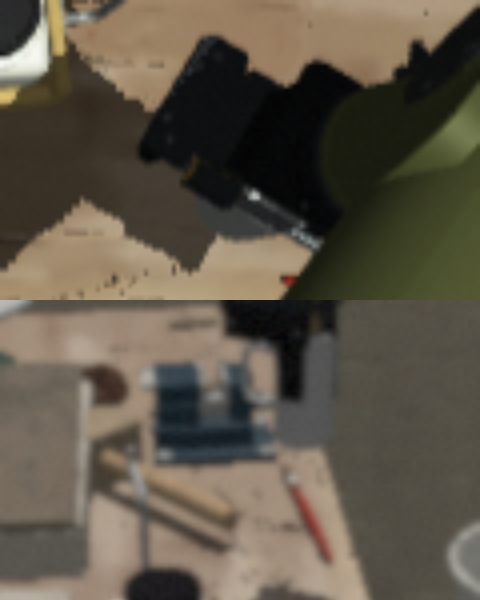

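The cup is held upright with its handle up and left at (260,375) of the side crop. Next I turn it so the handle lies square to the hook bar and go to a point just beyond the hook's tip.

```bash

python3 -m handwheel '[[0.04,0,0,0,0,0,-9.5],[0.04,0,0,0,0,0,-9.5],[0.04,0,0,0,0,0,-9.5],[0.04,0,0,0,0,0,-9.5],[0.04,0,0,0,0,0,0]]' 
python3 -c "
from h import *
to(.5316,-.3754,.233,-82.9)"
```

```text
time: 49.72
position: [0.4117, -0.3277, 0.2278]
tool_rot: [-3.134, -0.195, 0.005]
ft_force: [-0.1, 0.8, -1.5]
grip_width: 0.6
grip_force: 19.9
t 49.73 p [ 0.4117 -0.3277  0.2278] rot [-3.134 -0.195  0.005] q [-0.45  0.07  1.13  1.78 -0.07  1.34 -0.75] F [-0.1  0.8 -1.5] w 52.2 gf 19.9
shift tool mm [113.   62.2  -5.6] yang -82.9 tilt 0.2 turn 0.0
```

```bash

python3 -m handwheel '[[0.04,0.038,0.0207,0,0,0,0],[0.04,0.038,0.0207,0,0,0,0],[0.04,0.037,0.0207,0,0,0,0],[0.04,0,0,0.03,0,0,0],[0.04,0,0,0.035,0,0,0],[0.04,0,0,0,0,0,0],[0.04,0,0,0,0,0,0]]' 
python3 - <<'E'
from h import *
to(.5316,-.3754,.162,-82.9)
im,d,K,R,t=grab('side'); P=cloud(d,K,R,t); im2,d2,K2,R2,t2=grab('top'); P2=cloud(d2,K2,R2,t2)
q=P.reshape(-1,3); h=q[(q[:,0]>.545)&(q[:,0]<.62)&(q[:,1]<-.33)&(q[:,1]>-.42)&(q[:,2]>.1)&(q[:,2]<.23)]
print(len(h)); print(h[::max(1,len(h)//40)].round(3).tolist())
q=P2.reshape(-1,3); h=q[(q[:,0]>.545)&(q[:,0]<.62)&(q[:,1]<-.345)&(q[:,1]>-.42)&(q[:,2]>.1)&(q[:,2]<.23)]
print('top',len(h),h[::max(1,len(h)//30)].round(3).tolist())
cv2.imwrite('pics/c4.png',np.vstack([cv2.resize(im[100:175,270:390],None,fx=5,fy=5),cv2.resize(im2[165:210,400:520],None,fx=5,fy=5)]))
E
```

```text
time: 50.6
position: [0.5328, -0.376, 0.1652]
tool_rot: [3.135, 0.196, 0.0]
ft_force: [-0.2, -0.5, -0.7]
grip_width: 0.604
grip_force: 19.9
t 50.6 p [ 0.5328 -0.376   0.1652] rot [3.135 0.196 0.   ] q [-0.17  0.53  1.02  1.55 -0.46  1.32 -0.54] F [-0.2 -0.5 -0.7] w 52.5 gf 19.9
shift tool mm [-1.1 -0.8  3.2] yang -82.9 tilt 0.03 turn 0.0
175
[[0.562, -0.37, 0.204], [0.58, -0.371, 0.197], [0.566, -0.375, 0.194], [0.552, -0.357, 0.201], [0.584, -0.375, 0.191], [0.57, -0.37, 0.193], [0.556, -0.355, 0.198], [0.591, -0.366, 0.192], [0.552, -0.352, 0.196], [0.592, -0.363, 0.189], [0.552, -0.354, 0.191], [0.592, -0.366, 0.184], [0.553, -0.351, 0.189], [0.592, -0.366, 0.18], [0.553, -0.353, 0.184], [0.592, -0.365, 0.177], [0.553, -0.349, 0.182], [0.593, -0.371, 0.17], [0.553, -0.352, 0.176], [0.593, -0.365, 0.169], [0.553, -0.354, 0.172], [0.593, -0.364, 0.165], [0.56, -0.362, 0.165], [0.546, -0.35, 0.169], [0.572, -0.34, 0.171], [0.553, -0.354, 0.164], [0.593, -0.367, 0.156], [0.557, -0.363, 0.156], [0.594, -0.368, 0.152], [0.568, -0.332, 0.167], [0.55, -0.348, 0.159], [0.583, -0.368, 0.147], [0.569, -0.331, 0.164], [0.554, -0.359, 0.15], [0.587, -0.371, 0.142], [0.565, -0.369, 0.142], [0.55, -0.353, 0.148], [0.554, -0.354, 0.144], [0.558, -0.357, 0.139], [0.562, -0.368, 0.13], [0.547, -0.348, 0.138], [0.558, -0.36, 0.125], [0.558, -0.362, 0.12], [0.555, -0.353, 0.12]]
top 14 [[0.59, -0.366, 0.193], [0.59, -0.365, 0.182], [0.588, -0.365, 0.19], [0.587, -0.365, 0.196], [0.59, -0.365, 0.173], [0.588, -0.366, 0.179], [0.586, -0.366, 0.187], [0.584, -0.365, 0.195], [0.588, -0.365, 0.167], [0.587, -0.366, 0.17], [0.586, -0.367, 0.176], [0.585, -0.368, 0.181], [0.581, -0.368, 0.196], [0.579, -0.368, 0.194]]
```

View pics/c4.png

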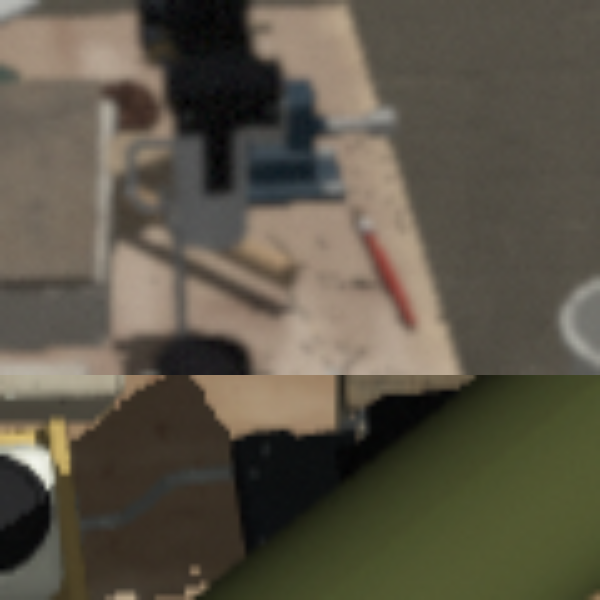

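```bash

python3 -m handwheel '[[0.04,-0.002,-0.01,0.002,0,0,0],[0.04,0,-0.01,0,0,0,0],[0.04,0,-0.008,0,0,0,0],[0.04,0,0,0,0,0,0]]' 
python3 -m handwheel '[[0.04,0,-0.01,0,0,0,0],[0.04,0,-0.01,0,0,0,0],[0.04,0,0,0,0,0,0]]' 
python3 - <<'E'
from h import *
to(.5635-.041*.9923+.001,-.311-.041*.1236,.139,-82.9)
E
```

```text
time: 51.2
position: [0.5277, -0.3467, 0.1628]
tool_rot: [-3.134, -0.201, -0.001]
ft_force: [-0.4, -1.0, -1.2]
grip_width: 0.604
grip_force: 19.9
time: 51.58
position: [0.525, -0.327, 0.1625]
tool_rot: [-3.134, -0.201, -0.001]
ft_force: [-0.4, -0.1, -2.1]
grip_width: 0.605
grip_force: 19.9
t 51.58 p [ 0.525  -0.327   0.1625] rot [-3.134e+00 -2.010e-01 -1.000e-03] q [-0.3   0.45  1.06  1.64 -0.41  1.29 -0.61] F [-0.4 -0.1 -2.1] w 52.6 gf 19.9
shift tool mm [  0.2 -10.9  23.5] yang -82.7 tilt 0.06 turn 0.2
```

```bash

python3 -m handwheel '[[0.04,0,-0.01,0,0,0,0],[0.04,0,0,0.007,0,0,0],[0.04,0,0,0.007,0,0,0],[0.04,0,0,0.006,0,0,0],[0.04,0,0,0,0,0,0]]' 
python3 -m handwheel '[[0.04,0,0,0.002,0,0,0],[0.04,0,0,0,0,0,0]]' 
python3 -m handwheel '[[0.04,0,0,0.0015,0,0,0],[0.04,0,0,0,0,0,0]]' 
```

```text
time: 52.2
position: [0.5228, -0.3184, 0.1418]
tool_rot: [-3.135, -0.197, 0.002]
ft_force: [-0.0, -0.2, -1.6]
grip_width: 0.604
grip_force: 19.9
time: 52.45
position: [0.5234, -0.3185, 0.1406]
tool_rot: [3.135, 0.198, 0.0]
ft_force: [-0.2, -0.2, -1.5]
grip_width: 0.601
grip_force: 19.9
time: 52.7
position: [0.5234, -0.3183, 0.1391]
tool_rot: [-3.135, -0.198, -0.0]
ft_force: [-0.1, 0.2, -0.6]
grip_width: 0.608
grip_force: 19.9
```

```bash

python3 -m handwheel '[[0.04,0,0,0.001,0,0,0],[0.04,0,0,0,0,0,0]]' 
python3 -m handwheel '[[0.04,0.0022,0,0.0034,0,5,0],[0.04,0.0022,0,0.0034,0,5,0],[0.04,0,0,0,0,0,0]]' 
python3 -m handwheel '[[0.04,0.0022,0,0.0034,0,5,0],[0.04,0.0022,0,0.0034,0,5,0],[0.04,0,0,0,0,0,0]]' 
python3 - <<'E'
from h import *
st()
im,*_=grab('side'); im2,*_=grab('top')
cv2.imwrite('pics/c5.png',np.vstack([cv2.resize(im[100:175,270:390],None,fx=5,fy=5),cv2.resize(im2[165:210,400:520],None,fx=5,fy=5)]))
E
```

```text
time: 52.95
position: [0.5234, -0.3183, 0.1381]
tool_rot: [-3.135, -0.198, 0.0]
ft_force: [1.2, -1.0, -1.6]
grip_width: 0.603
grip_force: 19.9
time: 53.32
position: [0.5262, -0.3183, 0.1315]
tool_rot: [-3.111, -0.192, -0.272]
ft_force: [-0.3, 0.3, -1.2]
grip_width: 0.606
grip_force: 19.9
time: 53.7
position: [0.5326, -0.3172, 0.1256]
tool_rot: [-3.066, -0.191, -0.538]
ft_force: [0.4, 0.0, -0.9]
grip_width: 0.601
grip_force: 19.9
t 53.7 p [ 0.5326 -0.3172  0.1256] rot [-3.066 -0.191 -0.538] q [-0.28  0.24  1.03  1.93 -0.59  0.93 -0.41] F [ 0.4  0.  -0.9] w 52.3 gf 19.9
```

View pics/c5.png

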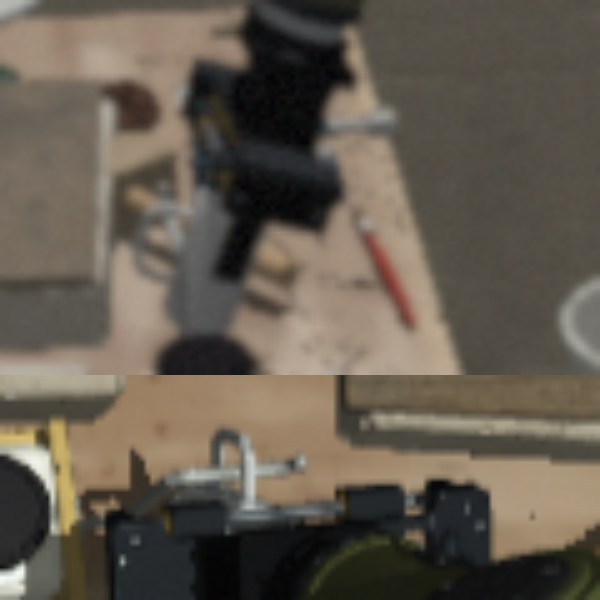

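The top view shows the bar passing through the loop at (245,465), with the tip beyond it at (300,460). I'll tilt a little further, settle it on the bar, and release.

```bash

python3 -m handwheel '[[0.04,0.0022,0,0.0036,0,5,0],[0.04,0.0022,0,0.0036,0,5,0],[0.04,0.0022,0,0.0036,0,5,0],[0.04,0,0,0,0,0,0]]' 
python3 -c "
from h import *
s=st();print(Ro.from_rotvec(s['tool_rot']).as_matrix().round(3))"
```

```text
time: 54.3
position: [0.5435, -0.3159, 0.118]
tool_rot: [-2.955, -0.185, -0.927]
ft_force: [0.5, -0.5, -1.2]
grip_width: 0.603
grip_force: 19.9
t 54.3 p [ 0.5435 -0.3159  0.118 ] rot [-2.955 -0.185 -0.927] q [-0.14  0.17  0.95  2.08 -0.93  0.78 -0.04] F [ 0.5 -0.5 -1.2] w 52.4 gf 19.9
[[ 0.814  0.125  0.567]
 [ 0.102 -0.992  0.073]
 [ 0.571 -0.001 -0.821]]
```

```bash

python3 -m handwheel '[[0.04,-0.0011,0,0.0016,0,0,0],[0.04,0,0,0,0,0,0]]' 
python3 -m handwheel '[[0.04,-0.0009,0,0.0012,0,0,0],[0.04,0,0,0,0,0,0]]' 
python3 -m handwheel '[[0.04,-0.0009,0,0.0012,0,0,0],[0.04,0,0,0,0,0,0]]' 
python3 -m handwheel '[[0.04,-0.0009,0,0.0012,0,0,0],[0.04,0,0,0,0,0,0]]' 
```

```text
time: 54.55
position: [0.5452, -0.3162, 0.1178]
tool_rot: [-2.955, -0.189, -0.932]
ft_force: [-2.1, 0.4, 1.1]
grip_width: 0.602
grip_force: 20.0
time: 54.8
position: [0.5457, -0.3162, 0.1172]
tool_rot: [-2.954, -0.187, -0.936]
ft_force: [-2.0, 0.7, 6.0]
grip_width: 0.601
grip_force: 20.0
time: 55.05
position: [0.5462, -0.3164, 0.1164]
tool_rot: [-2.954, -0.187, -0.938]
ft_force: [-2.6, 1.0, 6.7]
grip_width: 0.604
grip_force: 20.0
time: 55.3
position: [0.5461, -0.3168, 0.115]
tool_rot: [-2.954, -0.187, -0.938]
ft_force: [-3.9, -0.1, 7.9]
grip_width: 0.605
grip_force: 20.0
```

```bash

python3 -m handwheel '[[0.04,0.0009,0,-0.0012,0,0,0],[0.04,0.0009,0,-0.0012,0,0,0],[0.04,0,0,0,0,0,0],[0.04,0,0,0,0,0,0]]' 3
python3 -m handwheel '[[0.056,0,0,0,0,0,0],[0.06,0,0,0,0,0,0],[0.07,0,0,0,0,0,0],[0.087,0,0,0,0,0,0],[0.087,0,0,0,0,0,0],[0.087,0,0,0,0,0,0],[0.087,0,0,0,0,0,0]]' 
python3 - <<'E'
from h import *
st()
im,*_=grab('side'); im2,*_=grab('top')
cv2.imwrite('pics/c6.png',np.vstack([cv2.resize(im[100:175,270:390],None,fx=5,fy=5),cv2.resize(im2[165:210,400:520],None,fx=5,fy=5)]))
E
```

```text
time: 55.8
position: [0.544, -0.3153, 0.115]
tool_rot: [-2.954, -0.187, -0.93]
ft_force: [0.8, -0.1, -1.8]
grip_width: 0.599
grip_force: 3.0
time: 56.68
position: [0.5442, -0.3158, 0.1154]
tool_rot: [-2.955, -0.187, -0.932]
ft_force: [0.1, 0.0, 0.5]
grip_width: 0.993
grip_force: 0.0
t 56.67 p [ 0.5442 -0.3158  0.1154] rot [-2.955 -0.187 -0.932] q [-0.13  0.17  0.94  2.09 -0.95  0.78 -0.02] F [0.1 0.  0.5] w 86.4 gf 0.0
```

View pics/c6.png

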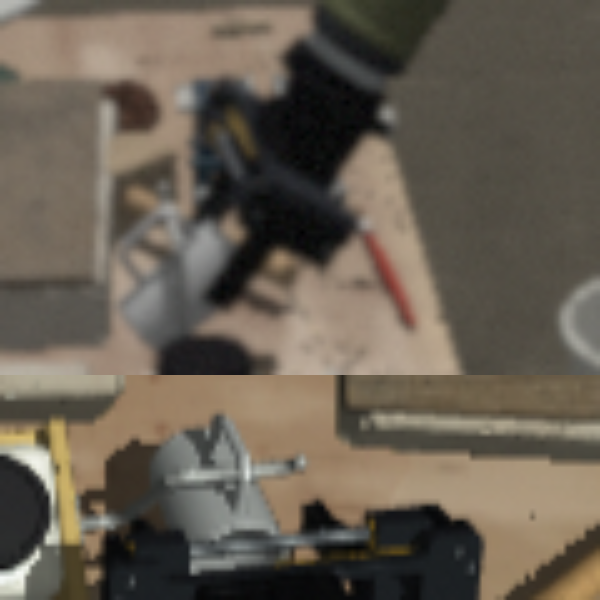

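The cup hangs on the bar, tilted about 40°, with the loop over the bar at (240,470). I'll back straight out along the tool axis.

```bash

python3 -m handwheel '[[0.087,0,0,-0.01,0,0,0],[0.087,0,0,-0.015,0,0,0],[0.087,0,0,-0.02,0,0,0],[0.087,0,0,-0.025,0,0,0],[0.087,0,0,-0.025,0,0,0],[0.087,0,0,-0.025,0,0,0],[0.087,0,0,0,0,0,0]]' 
python3 -m handwheel '[[0.087,-0.03,0,-0.03,0,0,0],[0.087,-0.03,0,-0.03,0,0,0],[0.087,0,0,0,0,0,0],[0.087,0,0,0,0,0,0],[0.087,0,0,0,0,0,0],[0.087,0,0,0,0,0,0],[0.087,0,0,0,0,0,0],[0.087,0,0,0,0,0,0]]' 
python3 - <<'E'
from h import *
st()
im,*_=grab('side'); im2,d,K,R,t=grab('top'); P=cloud(d,K,R,t).reshape(-1,3)
for nm,x,y in(('M',.5231,.0212),('S',.536,-.083),('L',.549,-.1866)):
    k=P[(np.hypot(P[:,0]-x,P[:,1]-y)<.018)&(P[:,2]>.05)&(P[:,2]<.16)]; print(nm,len(k),np.median(k[:,2]).round(4) if len(k) else None)
cv2.imwrite('pics/c7.png',np.vstack([cv2.resize(im[110:260,270:460],None,fx=3,fy=3),cv2.resize(im2[160:200,290:480],None,fx=3,fy=3)]))
E
```

```text
time: 57.65
position: [0.4761, -0.3257, 0.2159]
tool_rot: [-2.954, -0.185, -0.939]
ft_force: [0.5, 0.4, 0.3]
grip_width: 0.999
grip_force: 0.0
time: 58.65
position: [0.3934, -0.3345, 0.2284]
tool_rot: [-2.954, -0.188, -0.931]
ft_force: [0.7, -0.7, -0.3]
grip_width: 0.997
grip_force: 0.0
t 58.65 p [ 0.3934 -0.3345  0.2284] rot [-2.954 -0.188 -0.931] q [ 0.13 -0.3   0.79  2.12 -0.39  0.96 -0.33] F [ 0.7 -0.7 -0.3] w 86.7 gf 0.0
M 134 0.1207
S 130 0.1211
L 131 0.1214
```

View pics/c7.png

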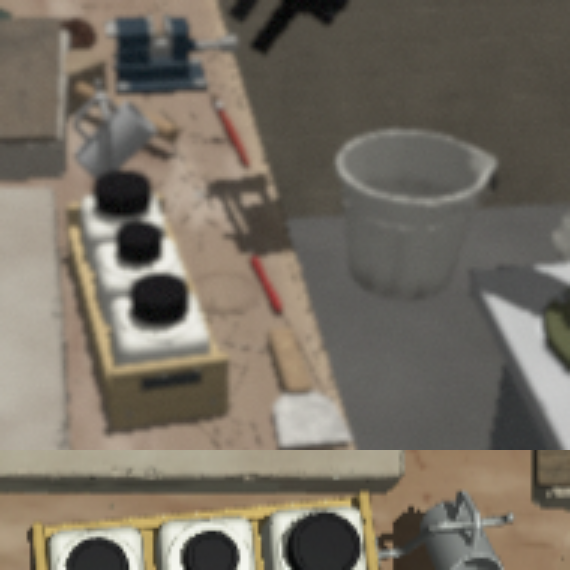

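All three jars are lidded (about (120,190), (138,242) and (160,298) in the side crop), and the cup hangs on the hook at (110,140) with the robot clear. I'll ease joint 2 off its limit and hand in.

```bash

python3 -m handwheel '[[0.087,0.02,0,0.01,0,0,0],[0.087,0,0,0,0,0,0],[0.087,0,0,0,0,0,0],[0.087,0,0,0,0,0,0]]' 
python3 - <<'E'
from h import *
st(); print(ctrl.close_job())
E
```

```text
time: 59.25
position: [0.4147, -0.3323, 0.2316]
tool_rot: [-2.955, -0.186, -0.931]
ft_force: [0.8, 0.8, -0.3]
grip_width: 0.999
grip_force: 0.0
t 59.25 p [ 0.4147 -0.3323  0.2316] rot [-2.955 -0.186 -0.931] q [ 0.11 -0.27  0.78  2.1  -0.41  0.94 -0.35] F [ 0.8  0.8 -0.3] w 86.9 gf 0.0
the job is handed in; nothing more can be done
None
```

I handed the job in at 59 s: all three jars have their fitting lids screwed home to the stop, the cup hangs on the hook by its handle, and I did not touch the smallest lid, the brush, the scraper or the needle tool.

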